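# Mix a portion of sundae topping and tip it out low over the dish

## Robot

A 6-joint arm with a two-finger parallel gripper is mounted at the origin on the work surface. World frame = base frame: x ahead of the robot, y to its left, z up, the work surface at z = 0. Lengths are in mm, angles in degrees, forces in N, time in s.
With the tool pointing down it reaches from about 250 to 775 mm from the base axis. Payload 4 kg.
Tool frame: the origin (TCP) lies midway between the tips of the shut fingers; the grasp point (between the pads) lies pinch_z behind it (pinch_z is the distance from the TCP to the grasp point, in mm); y points along the fingers, x is the direction in which the jaws open and shut, and the axes are right-handed (so a half turn about y gives the same grasp; the last joint's range is limited). The gripper opens to 94 mm and grips with 3 to 60 N. Pads are 16 mm wide; open, the fingers measure 119 mm over their backs; the gripper's body (75 mm by 177 mm) begins 78 mm behind the grasp point.
Start: joints at [63.994, 4.996, 78.535, -0, 96.463, -5.907], TCP at [189.019, 516.523, 171.006] pointing down, gripper open.
Joint ranges: [-177.83, 177.83], [-43.37, 116.18], [15.69, 146.23], [-61.86, 241.86], [9.47, 152.12], [-147.06, 147.06]. Speed limits (degrees/s): [159.86, 159.86, 180, 180, 180, 180].

## Interface

Orientations are given as a 3x3 rotation matrix whose columns are the frame's x, y, z axes.
In Python, from rig import * gives the robot as it stands. The module is installed in compiled form; this text tells all that it offers.
- The arm moves only by the tool carry_out, never from a script. Its argument "deltas" is a list of rows, each an object with "travel": the shift along the tool's x, y, z in cm, a list of three; "rotation": the turn, a rotation vector about the tool's x, y, z in degrees, a list of three. In form: [{"travel": [tx, ty, tz], "rotation": [ax, ay, az]}, ...]. A call has 1 to 20 rows; each row shifts and turns the commanded pose from where the row before left it, along the tool's axes as they then stand; what a row does not reach is not made up. A row lasts 1/12 s, in which the tool goes at most 41.7 mm and 7.16 degrees, less where a joint would pass 70% of its speed; a pose out of reach is approached as far as the arm can. A call is refused whole if a number of a shift passes 4.17 or a number of a turn 7.16, either way. A call with a gripper value outside its range is refused whole. "jaw" is the opening, from 0 (shut) to 1 (fully open), set as the call begins (left out, the last holds). The fingers move at their own pace and stop on an object; "squeeze" is the grip in N (left out, the last holds). Time passes only in rows, so rows that do not move let the fingers close. It gives the time, the measured TCP pose, the force and the opening at its end, in the units of the state.
- observe(): the state, without advancing time (a new reading comes with each control period).
- capture(name): name is "scene" or "top" or "wrist"; returns a dict with "frame" (480x640x3 uint8, blue, green, red), "depth" (480x640 float32, mm along the optical axis (not along the pixel's ray), 0 where there is no reading), "fov_y" (degrees; the focal length in pixels is half the picture's height over the tangent of half this angle, whatever the lens; pixels are square), "cx", "cy" (the principal point, pixels), "R" (3x3) and "t" (3): a world point X has camera coordinates R X + t; the wrist camera has in their place "tool_from_camera" (4x4, takes a point from camera to tool coordinates, whose origin is the TCP and whose axes are the tool frame's). Camera axes: x right, y down, z forward; pixel columns grow to the right and rows downward; lengths in mm; the calibration is good to about 2 mm. A picture is of the moment at which its call begins: read the wrist's pose just before it.
- sign_off(): hands the job in, once; it reports no verdict.
Trained networks look in a picture, given as the dict that the camera call returned (one of the last four; its "shot" number tells which), for a name from the list of things; names that differ only in an ending like _2 or _b are one class to them, and where a whole thing is asked for, a point or a joint stands for the part that bears it (a point fixed in the world has none). Each returns a list of dicts, best first, with "confidence" (0 to 1); they miss things now and then, are a little off and sometimes report something else, mostly with a low value. They report only what shows in the picture. A call takes as long as a camera call.
- recognise(name, picture): "uv" ([column, row] in pixels, amid what is visible of it).
- place_of(name, picture): "uv" ([column, row] in pixels: a listed point, or the origin of a listed thing).
The state is a dict: "t": time; "joint_positions": joint angles; "joint_velocities": joint speeds; "joint_torque": joint torques, N m; "position": TCP position; "ee_rot": TCP orientation; "wrist_force": force on the tool from outside, world axes, zero at the start; "wrist_torque": the same for the moment, N m; "opening": finger opening in mm.
Only numpy, scipy, OpenCV 4.12 (cv2) and the standard library are available. Lean on these libraries where they do the work, as an engineer would, in place of code of your own. Each camera call takes 0.05 s, during which the arm holds its last target. There are 200 camera calls.

## Task

Put every ginger biscuit button from the counter into the tin pan with the nuts, stir the mix with the wooden stick low in the pan for at least three full rounds about 5 cm across, then stand the stick back in its hole in the crock. Then carry the pan level to the shallow white dish, bring its spout down close over the dish (within 5 cm) before you tip it, and tip it only there, so that every button and nut ends up lying in the dish; put back any that gets away. Finish with the empty pan standing upright on its cork mat, let go of, and leave the other crockery and tools alone.

Things in the scene. Friction and masses are not known exactly. Their poses are not given: they have to be found in the camera images.
- pan: Open tin pan, 320 g, loose, standing on the cork mat. Origin: centre of its underside; z up, spout towards -x, handle towards +x. Inside it is square, 140 mm along x and y, floor 4 mm above the origin, straight walls 50 mm high and 3 mm thick on three sides, the spout on the fourth; it balances near x = 15 mm. Flat pieces slide out only when it is tipped about 60 degrees or more; nuts roll out from about 20 degrees
- pan_lip (a point): middle of the spout's lip, in the pan's frame at x -128, z 18 mm; axes as the pan's. The spout is a ramp that climbs only 14 mm over 55 mm (14 degrees) away from the pan's floor and narrows between 50 mm high side walls to an open lip 104 mm wide
- pan_grip (a point): grip point on the pan's wooden handle, in the pan's frame at x 105, z 55 mm; axes as the pan's. The handle is a bar lying along x from x = 73 to 158 mm, 14 mm thick along y, 40 to 70 mm above the pan's underside, free on both long sides and above
- mat: Flat grippy cork mat (friction about 1.6) fixed to the counter, 170 x 150 x 4 mm, origin under its centre; the pan starts on it. The mat and the dish may change places from start to start
- dish: Shallow round white stoneware dish, 180 mm across the rim, 26 mm high, inner floor 152 mm across and 5 mm up, wall 4 mm; loose, 500 g. Origin: centre of its underside, z up
- crock: Squat cream stoneware crock, fixed, 128 mm across, with a square wooden cover 100 x 100 mm whose top is 84 mm up. Origin: centre of its underside, z up. In the middle of the cover is a round straight hole 44 mm across that goes down to a floor 12 mm above the origin
- crock_mouth (a point): centre of the hole at the cover's top face, 84 mm above the crock's origin
- stick: Turned wooden stirring stick, 200 mm long, 50 g, round, standing in the crock's hole (it may lean a little against its edge later). Origin: centre of its lower end, z along the stick to its handle's top end. Lower 50 mm: a bulb 26 mm thick (foot 18 mm); above that a handle 14 to 16 mm thick up to 180 mm, then an end knob 22 mm thick
- stick_grip (a point): point on the stick's axis 155 mm above its lower end, a good place to grip; axes as the stick's
- biscuit1: Round reddish-brown ginger biscuit button (plain disc), 30 mm across, 16 mm thick, 12 g, lying flat on the counter at the start; two to four are present. Origin: centre of its underside, z along its axis (it may turn over)
- biscuit2: Round reddish-brown ginger biscuit button (plain disc), 30 mm across, 16 mm thick, 12 g, lying flat on the counter at the start; two to four are present. Origin: centre of its underside, z along its axis (it may turn over)
- biscuit3: Round reddish-brown ginger biscuit button (plain disc), 30 mm across, 16 mm thick, 12 g, lying flat on the counter at the start; two to four are present. Origin: centre of its underside, z along its axis (it may turn over)
- biscuit4: Round reddish-brown ginger biscuit button (plain disc), 30 mm across, 16 mm thick, 12 g, lying flat on the counter at the start; two to four are present. Origin: centre of its underside, z along its axis (it may turn over)
- nut1: Round dark nut, a ball 22 mm across, 10 g, in the pan at the start. Origin: its centre
- nut2: Round dark nut, a ball 22 mm across, 10 g, in the pan at the start. Origin: its centre
- nut3: Round dark nut, a ball 22 mm across, 10 g, in the pan at the start. Origin: its centre
- nut4: Round dark nut, a ball 22 mm across, 10 g, in the pan at the start. Origin: its centre
- sundae_cup: bystander: tin cup 76 mm across, 85 mm high; origin under its centre
- wafer_jar: bystander: glass jar 80 mm across, 110 mm high; origin under its centre
- whisk: bystander: whisk lying along its x, 240 mm long, 45 mm high; origin on the counter under its middle
- scoop: bystander: ice cream scoop lying along its x, 200 mm long, 52 mm high; origin on the counter under its middle
- ramekin: bystander: small white cup 80 mm across, 45 mm high; origin under its centre
- milk_bottle: bystander: bottle 64 mm across, 170 mm high; origin under its centre

How it is judged (in metres and radians):
On the way, in this order (a step that is already met when the one before it is completed fails the run):
1. all the ginger biscuit buttons are in the pan (x of biscuit1 in the frame of pan between -0.125 and 0.074 m and y of biscuit1 in the frame of pan between -0.074 and 0.074 m and z of biscuit1 in the frame of pan between 0 and 0.05 m and x of biscuit2 in the frame of pan between -0.125 and 0.074 m and y of biscuit2 in the frame of pan between -0.074 and 0.074 m and z of biscuit2 in the frame of pan between 0 and 0.05 m and x of biscuit3 in the frame of pan between -0.125 and 0.074 m and y of biscuit3 in the frame of pan between -0.074 and 0.074 m and z of biscuit3 in the frame of pan between 0 and 0.05 m and x of biscuit4 in the frame of pan between -0.125 and 0.074 m and y of biscuit4 in the frame of pan between -0.074 and 0.074 m and z of biscuit4 in the frame of pan between 0 and 0.05 m), for 0.2 s.
2. stirring: the stick's lower end sweeps low through the pan's +y side (y of stick in the frame of pan between 0.013 and 0.072 m and y of stick in the frame of pan above -0.072 m and x of stick in the frame of pan between -0.013 and 0.013 m and z of stick in the frame of pan below 0.028 m and angle between stick's own z axis and vertical below 1.2 rad).
3. stirring: through the -y side (y of stick in the frame of pan between -0.072 and -0.013 m and y of stick in the frame of pan below 0.072 m and x of stick in the frame of pan between -0.013 and 0.013 m and z of stick in the frame of pan below 0.028 m and angle between stick's own z axis and vertical below 1.2 rad).
4. stirring: through the +x side (x of stick in the frame of pan between 0.013 and 0.072 m and x of stick in the frame of pan above -0.072 m and y of stick in the frame of pan between -0.013 and 0.013 m and z of stick in the frame of pan below 0.028 m and angle between stick's own z axis and vertical below 1.2 rad).
5. stirring: through the -x side (x of stick in the frame of pan between -0.072 and -0.013 m and x of stick in the frame of pan below 0.072 m and y of stick in the frame of pan between -0.013 and 0.013 m and z of stick in the frame of pan below 0.028 m and angle between stick's own z axis and vertical below 1.2 rad).
6. the stick stands in the crock's hole again, let go of (horizontal distance between stick and crock below 0.022 m and z of stick in the frame of crock below 0.03 m and angle between stick's own z axis and vertical below 0.45 rad and contact force between the fingers and stick below 0.05 N), for 0.2 s.
7. the pan's lip is low over the dish with the pan still level (height (world z) of pan_lip below 0.1 m and horizontal distance between pan_lip and dish below 0.095 m and angle between pan's own z axis and vertical below 0.2 rad), for 0.1 s.
8. the pan is being tipped with its lip low over the dish (height (world z) of pan_lip below 0.1 m and horizontal distance between pan_lip and dish below 0.095 m and angle between pan's own z axis and vertical above 0.4 rad), for 0.1 s.
9. every button and nut lies in the dish (horizontal distance between each of biscuit1, biscuit2, biscuit3, biscuit4, nut1, nut2, nut3, nut4 and dish below 0.088 m and height (world z) of each of biscuit1, biscuit2, biscuit3, biscuit4, nut1, nut2, nut3, nut4 below 0.06 m), for 0.3 s.
At the end, for the whole second after the job is handed in: Every button and nut present lies in the dish (within 88 mm of its centre, below 60 mm, at rest); the stick stands in the crock's hole (lower end within 22 mm of its axis and near its floor); the pan stands upright on the mat, its centre within 55 mm of the mat's; everything is let go of (all of step 6 and all of step 9 and horizontal distance between pan and mat below 0.055 m and height (world z) of pan below 0.012 m and angle between pan's own z axis and vertical below 0.08 rad and linear speed of pan below 0.02 m/s and linear speed of each of biscuit1, biscuit2, biscuit3, biscuit4, nut1, nut2, nut3, nut4 below 0.05 m/s); the robot touches nothing.
It fails at once if the pan is tipped more than 0.4 rad (23 degrees) while its lip is more than 100 mm above the counter or more than 95 mm (horizontally) from the dish's centre (angle between pan's own z axis and vertical above 0.4 rad and not (height (world z) of pan_lip below 0.1 m and horizontal distance between pan_lip and dish below 0.095 m)).
It fails at once if a bystander is moved more than 30 mm (distance of any of sundae_cup, wafer_jar, whisk, scoop, ramekin, milk_bottle from where it was at the start of the episode above 0.03 m).
Of biscuit1, biscuit2, biscuit3, biscuit4 only 2 to 4 are there at a start; the rules pass over those that are not, and their reading is None.
At some moment in a run one of biscuit1, biscuit2, biscuit3, biscuit4 may be knocked a few centimetres aside while the robot is not near it.
It also fails if it takes over 210 s, if anything falls off the work surface, if the arm or the gripper's body presses on something with over 40 N, if the wrist force passes 120 N, or if a joint passes its speed limit or range.

## Working session

There is one attempt and no reset: what is moved stays moved. The work goes in short steps, Python scripts to look and compute and a tool call to move; the robot and the scene stay as the last step left them, time stands still between calls to the robot, and variables do not carry over. Pictures are saved under pics/ and viewed, about 12 in all and at most 16, crops included, and the job is handed in when it is done.

Besides the shell and the picture viewer there is one more tool, called after ">>>" by a JSON object that holds its "method" and its "body". carry_out: Moves the arm, as the interface text tells. Its arguments: {"type":"object","properties":{"deltas":{"type":"array"},"jaw":{"type":"number"},"squeeze":{"type":"number"}},"required":["deltas"]}

```bash
mkdir -p pics; cat > h.py <<'E'
from rig import *
import numpy as np, cv2
def world(p,uv,s=None,z=None,d=None):
    f=p["frame"].shape[0]/2/np.tan(np.radians(p["fov_y"]/2))
    r=np.array([(uv[0]-p["cx"])/f,(uv[1]-p["cy"])/f,1.])
    if "R" in p:
        R=np.array(p["R"]).T; o=-R@np.array(p["t"])
    else:
        T=np.array(p["tool_from_camera"]);E=np.array(s["ee_rot"])
        R=E@T[:3,:3]; o=E@T[:3,3]+np.array(s["position"])
    r=R@r
    if z is not None: return o+r*(z-o[2])/r[2]
    if d is None: d=p["depth"][int(round(uv[1])),int(round(uv[0]))]
    return o+r*d
E
python3 - <<'E'
from h import *
s=observe();print({k:np.round(v,2) for k,v in s.items()})
for c in ["top","scene"]:
    p=capture(c);cv2.imwrite(f"pics/{c}0.png",p["frame"]);print(c)
    for n in ["pan","pan_lip","pan_grip","mat","dish","crock_mouth","stick","stick_grip","biscuit1","nut1","sundae_cup","wafer_jar","whisk","scoop","ramekin","milk_bottle"]:
        for f in (recognise,place_of):
            for q in f(n,p)[:6 if n[:3] in("bis","nut") else 1]:
                print(n,f.__name__[:3],np.round(q["uv"]),round(q["confidence"],2),np.round(world(p,q["uv"])))
E
```

```text
{'t': np.float64(0.0), 'joint_positions': array([63.99,  5.04, 78.62, -0.  , 96.46, -5.91]), 'joint_velocities': array([-0.  , -0.11, -0.04,  0.03,  0.  , -0.06]), 'joint_torque': array([ 0.000e+00, -3.402e+01, -3.024e+01,  7.000e-02,  3.000e-02,
       -0.000e+00]), 'position': array([188.76, 515.94, 169.81]), 'ee_rot': array([[ 0.34, -0.  , -0.94],
       [ 0.94, -0.  ,  0.34],
       [-0.  , -1.  ,  0.  ]]), 'wrist_force': array([0.27, 0.23, 1.09]), 'wrist_torque': array([ 0.09, -0.03, -0.03]), 'opening': np.float64(94.06)}
top
pan cal [362. 267.] 0.6 [ 464. -154.    7.]
pan cal [357. 259.] 0.87 [ 483. -144.   13.]
pan_lip cal [359. 264.] 0.91 [ 471. -148.   10.]
pan_lip cal [356. 309.] 0.8 [ 364. -135.   20.]
pan_grip cal [359. 264.] 0.75 [ 472. -149.   10.]
pan_grip cal [366. 210.] 0.83 [ 592. -162.   70.]
mat cal [361. 263.] 0.54 [ 472. -152.    8.]
dish cal [234. 262.] 0.79 [483. 155.   9.]
dish cal [237. 262.] 0.91 [482. 148.   5.]
crock_mouth cal [360. 263.] 0.67 [ 473. -152.    7.]
crock_mouth cal [443. 252.] 0.68 [ 492. -342.   54.]
stick cal [455. 253.] 0.58 [ 479. -340. 
[... 2748 characters left out ...]
] 0.47 [ 477. -118.   29.]
nut1 cal [288. 244.] 0.59 [ 453. -184.   29.]
nut1 cal [274. 257.] 0.38 [ 514. -183.   27.]
sundae_cup cal [296. 326.] 0.86 [741.  36.  81.]
sundae_cup cal [422. 399.] 0.74 [759. 321.  48.]
wafer_jar cal [423. 382.] 0.77 [756. 319.  91.]
wafer_jar cal [422. 403.] 0.82 [762. 323.  43.]
whisk cal [400. 296.] 0.69 [469. 143.   2.]
whisk cal [192. 281.] 0.69 [ 665. -330.   -4.]
scoop cal [272. 197.] 0.62 [ 286. -352.   33.]
scoop cal [264. 208.] 0.58 [ 303. -372.   -1.]
ramekin cal [225. 302.] 0.91 [ 692. -202.    1.]
ramekin cal [229. 311.] 0.9 [ 732. -154.   29.]
milk_bottle cal [192. 192.] 0.57 [ 445. -506.   88.]
milk_bottle cal [198. 211.] 0.83 [ 447. -494.   28.]
```

View pics/top0.png

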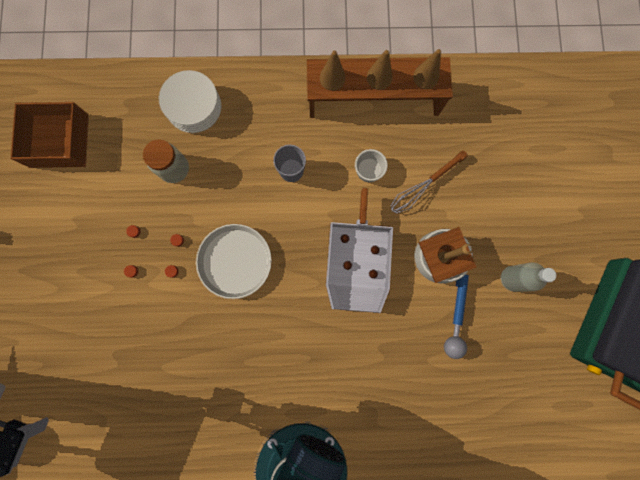

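View pics/scene0.png

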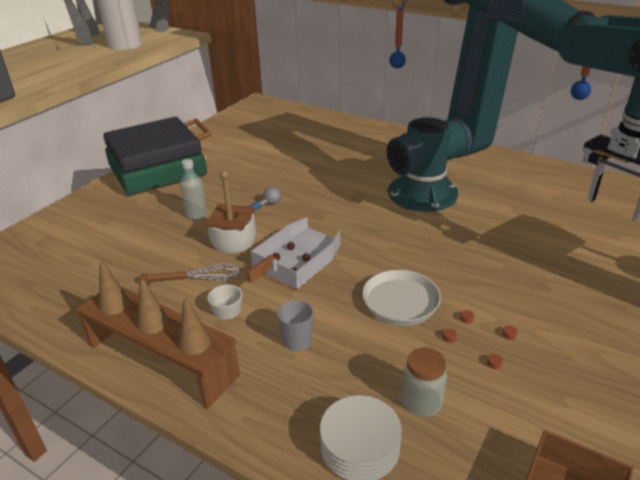

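```bash
cat >> h.py <<'E'
def red(p,z=16,s=None,amin=15,show=True):
    hsv=cv2.cvtColor(p["frame"],cv2.COLOR_BGR2HSV)
    m=(((hsv[...,0]<9)|(hsv[...,0]>174))&(hsv[...,1]>140)&(hsv[...,2]>70)).astype(np.uint8)
    n,l,st,c=cv2.connectedComponentsWithStats(m)
    return [(np.round(c[i]),st[i,4],np.round(world(p,c[i],s,z=z),1)) for i in range(1,n) if st[i,4]>=amin]
def st():
    s=observe();E=np.array(s["ee_rot"]);print("t",round(s["t"],2),"pos",np.round(s["position"],1),"yaw",round(np.degrees(np.arctan2(E[1,0],E[0,0])),1),"ydir",np.round(E[:,1],3),"open",round(s["opening"],1),"F",np.round(s["wrist_force"],1));return s
E
python3 - <<'E'
from h import *
import rig;print([x for x in dir(rig) if x[0]!='_'], globals().get("pinch_z"))
st()
for c in("top","scene"):
    p=capture(c)
    for r in red(p,z=12):print(c,r)
E
```

```text
['PlanningError', 'capture', 'observe', 'pinch_z', 'place_of', 'recognise', 'sign_off'] 18.8
t 3.3 pos [189.1 516.5 171. ] yaw 69.9 ydir [ 0.  0. -1.] open 94.0 F [ 0.   0.9 -0.1]
top (array([133., 231.]), np.int32(94), array([562.7, 400.3,  12. ]))
top (array([177., 240.]), np.int32(100), array([539.2, 293.4,  12. ]))
top (array([130., 271.]), np.int32(93), array([466.3, 402.2,  12. ]))
top (array([171., 271.]), np.int32(96), array([463.7, 305. ,  12. ]))
scene (array([399.,  28.]), np.int32(145), array([-1541.2,  -806.8,    12. ]))
scene (array([585.,  71.]), np.int32(33), array([-1300.7,   205.9,    12. ]))
scene (array([467., 316.]), np.int32(94), array([465.3, 306.3,  12. ]))
scene (array([510., 332.]), np.int32(110), array([468.1, 402.6,  12. ]))
scene (array([449., 335.]), np.int32(119), array([541.3, 294.2,  12. ]))
scene (array([495., 361.]), np.int32(137), array([564.8, 400.9,  12. ]))
```

>>> {"method": "carry_out", "body": {"deltas": [{"travel":[-3,0,-4],"rotation":[0,-6.7,0]},{"travel":[-3,0,-4],"rotation":[0,-6.7,0]},{"travel":[-2,0,-4],"rotation":[0,-6.7,0]},{"travel":[0,0,-4],"rotation":[0,0,0]},{"travel":[0,0,-4],"rotation":[0,0,0]},{"travel":[0,0,-4],"rotation":[0,0,0]},{"travel":[0,0,0],"rotation":[0,0,0]}], "jaw": 0.7, "squeeze": 15}}

```text
t: 3.98
position: [394.9, 426.7, 169.2]
ee_rot: [[0.023, 0.002, -1.0], [1.0, -0.002, 0.023], [-0.002, -1.0, -0.002]]
wrist_force: [-0.1, -0.4, -0.4]
opening: 66.0
```

>>> {"method": "carry_out", "body": {"deltas": [{"travel":[-1.2,1,-3.6],"rotation":[0,-1.3,0]},{"travel":[-1.2,1,-3.6],"rotation":[0,0,0]},{"travel":[0,4,0],"rotation":[0,0,0]},{"travel":[0,4,0],"rotation":[0,0,0]},{"travel":[0,0,0],"rotation":[0,0,0]},{"travel":[0,0,0],"rotation":[0,0,0]}], "jaw": 0.6}}

```text
t: 4.48
position: [458.1, 402.5, 67.8]
ee_rot: [[-0.006, -0.006, -1.0], [1.0, -0.004, -0.006], [-0.004, -1.0, 0.007]]
wrist_force: [1.5, -0.8, -0.1]
opening: 56.4
```

```bash
python3 - <<'E'
from h import *
s=st()
p=capture("wrist");cv2.imwrite("pics/w1.png",p["frame"])
for r in red(p,z=16,s=s,amin=60):print(r)
p=capture("top")
for r in red(p,z=12):print(r)
E
```

```text
t 4.48 pos [458.1 402.5  67.8] yaw 90.3 ydir [-0.006 -0.004 -1.   ] open 56.4 F [ 1.5 -0.8 -0.1]
(array([132., 231.]), np.int32(100), array([563.2, 400.8,  12. ]))
(array([177., 240.]), np.int32(97), array([538.4, 293.1,  12. ]))
(array([132., 271.]), np.int32(56), array([465.7, 397.2,  12. ]))
(array([171., 271.]), np.int32(100), array([463.9, 305.1,  12. ]))
```

>>> {"method": "carry_out", "body": {"deltas": [{"travel":[0,2.4,0],"rotation":[0,0,0]},{"travel":[0,1.5,0],"rotation":[0,0,0]},{"travel":[0,0,0],"rotation":[0,0,0]},{"travel":[0,0,0],"rotation":[0,0,0]}]}}

```text
t: 4.92
position: [461.6, 405.4, 34.9]
ee_rot: [[-0.006, 0.003, -1.0], [1.0, 0.002, -0.006], [0.002, -1.0, -0.003]]
wrist_force: [-0.4, -0.3, 0.1]
opening: 56.6
```

>>> {"method": "carry_out", "body": {"deltas": [{"travel":[-0.3,1.5,-0.5],"rotation":[0,0,0]},{"travel":[0,1.3,0],"rotation":[0,0,0]},{"travel":[0,0,0],"rotation":[0,0,0]},{"travel":[0,0,0],"rotation":[0,0,0]}]}}

```text
t: 5.25
position: [465.4, 401.3, 4.4]
ee_rot: [[-0.006, -0.0, -1.0], [1.0, 0.0, -0.006], [0.0, -1.0, 0.0]]
wrist_force: [-0.3, -0.1, 0.5]
opening: 55.9
```

>>> {"method": "carry_out", "body": {"deltas": [{"travel":[0,0,0],"rotation":[0,0,0]},{"travel":[0,0,0],"rotation":[0,0,0]},{"travel":[0,0,0],"rotation":[0,0,0]},{"travel":[0,0,0],"rotation":[0,0,0]},{"travel":[0,0,0],"rotation":[0,0,0]},{"travel":[0,-3,0],"rotation":[0,0,0]},{"travel":[0,-4,0],"rotation":[0,0,0]}], "jaw": 0.1}}

```text
t: 5.83
position: [462.5, 398.8, 69.6]
ee_rot: [[-0.006, -0.009, -1.0], [1.0, -0.006, -0.006], [-0.006, -1.0, 0.009]]
wrist_force: [0.8, 0.5, 0.4]
opening: 13.2
```

```bash
python3 - <<'E'
from h import *
s=st()
p=capture("wrist");q=capture("top")
cv2.imwrite("pics/w2.png",np.hstack([cv2.resize(p["frame"],(400,300)),q["frame"][150:450,0:400]]))
print(observe()["opening"])
for r in red(q,z=12):print(r)
E
```

```text
t 5.83 pos [462.5 398.8  69.6] yaw 90.3 ydir [-0.009 -0.006 -1.   ] open 13.2 F [0.8 0.5 0.4]
9.731704330481127
(array([132., 231.]), np.int32(96), array([563.3, 400.9,  12. ]))
(array([176., 240.]), np.int32(94), array([538.5, 293.7,  12. ]))
(array([131., 271.]), np.int32(77), array([465.9, 399.5,  12. ]))
(array([171., 271.]), np.int32(97), array([463.5, 305.1,  12. ]))
```

View pics/w2.png

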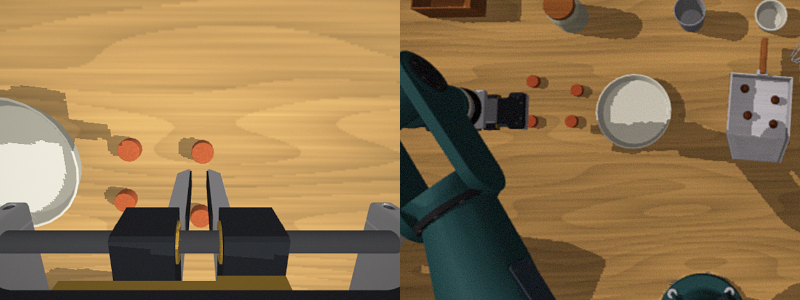

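>>> {"method": "carry_out", "body": {"deltas": [{"travel":[0,0,0],"rotation":[0,0,0]},{"travel":[0,0,0],"rotation":[0,0,0]},{"travel":[0,0,0],"rotation":[0,0,0]},{"travel":[0.1,3,-0.1],"rotation":[0,0,0]},{"travel":[0,0,0],"rotation":[0,0,0]},{"travel":[0,2.5,0],"rotation":[0,0,0]},{"travel":[0,1.5,0],"rotation":[0,0,0]},{"travel":[0,0,0],"rotation":[0,0,0]},{"travel":[0,0,0],"rotation":[0,0,0]}], "jaw": 0.5}}

```text
t: 6.68
position: [465.1, 401.0, 2.2]
ee_rot: [[-0.006, -0.004, -1.0], [1.0, -0.003, -0.006], [-0.003, -1.0, 0.004]]
wrist_force: [0.0, 0.1, 0.1]
opening: 47.5
```

>>> {"method": "carry_out", "body": {"deltas": [{"travel":[0,0,0],"rotation":[0,0,0]},{"travel":[0,0,0],"rotation":[0,0,0]},{"travel":[0,0,0],"rotation":[0,0,0]},{"travel":[0,0,0],"rotation":[0,0,0]},{"travel":[0,0,0],"rotation":[0,0,0]},{"travel":[0,0,0],"rotation":[0,0,0]},{"travel":[0,0,0],"rotation":[0,0,0]},{"travel":[0,-3,0],"rotation":[0,0,0]},{"travel":[0,-4,0],"rotation":[0,0,0]}], "jaw": 0.1}}

```text
t: 7.43
position: [463.4, 399.8, 69.4]
ee_rot: [[-0.006, -0.009, -1.0], [1.0, -0.006, -0.006], [-0.006, -1.0, 0.009]]
wrist_force: [1.2, 0.7, -0.5]
opening: 9.4
```

```bash
python3 - <<'E'
from h import *
s=st()
p=capture("wrist");
print(np.round(p["tool_from_camera"],3),p["fov_y"],p["cx"],p["cy"])
for r in red(p,z=14,s=s,amin=60):print(r)
hsv=cv2.cvtColor(p["frame"],cv2.COLOR_BGR2HSV);print(hsv[244,323],p["frame"][244,323])
for q in recognise("biscuit1",p): print(np.round(q["uv"]),q["confidence"],world(p,q["uv"],s),world(p,q["uv"],s,z=12))
cv2.imwrite("pics/w3.png",p["frame"])
E
```

```text
t 7.43 pos [463.4 399.8  69.4] yaw 90.3 ydir [-0.009 -0.006 -1.   ] open 9.4 F [ 1.2  0.7 -0.5]
[[ 1.00000e+00  1.00000e-03 -0.00000e+00 -1.54400e+00]
 [ 1.00000e-03 -2.74000e-01  9.62000e-01 -2.13024e+02]
 [ 1.00000e-03 -9.62000e-01 -2.74000e-01  8.07460e+01]
 [ 0.00000e+00  0.00000e+00  0.00000e+00  1.00000e+00]] 69.83169567250683 318.0828910015974 236.90713193965522
[  9 179 212] [ 63 107 212]
[321. 242.] 0.87 [462.7851499  400.46139666  15.21649385] [463.72346919 400.47704142  12.        ]
[207. 239.] 0.76 [460.72493077 307.48338098  15.07869355] [461.59893092 306.43064697  12.        ]
[317. 344.] 0.76 [557.03813989 397.66897948  15.24466526] [559.12617413 397.65094694  12.        ]
[199. 321.] 0.61 [535.31504506 294.68477124  14.63695839] [536.79485168 293.6588917   12.        ]
```

View pics/w3.png

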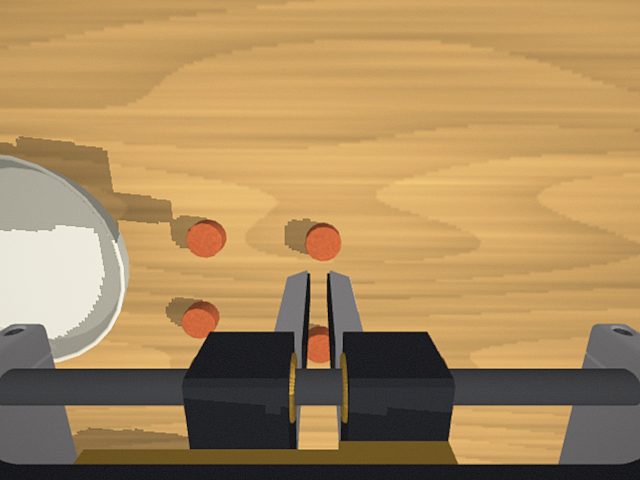

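>>> {"method": "carry_out", "body": {"deltas": [{"travel":[0,0,0],"rotation":[0,0,0]},{"travel":[0,0,0],"rotation":[0,0,0]},{"travel":[0,0,0],"rotation":[0,0,0]},{"travel":[0,0,0],"rotation":[0,0,0]},{"travel":[-0.1,3,0.1],"rotation":[0,0,0]},{"travel":[0,0,0],"rotation":[0,0,0]},{"travel":[0,2.5,0],"rotation":[0,0,0]},{"travel":[0,1.5,0],"rotation":[0,0,0]},{"travel":[0,0,0],"rotation":[0,0,0]},{"travel":[0,0,0],"rotation":[0,0,0]}], "jaw": 0.5}}

```text
t: 8.37
position: [464.4, 400.3, 2.6]
ee_rot: [[-0.006, -0.003, -1.0], [1.0, -0.002, -0.006], [-0.002, -1.0, 0.003]]
wrist_force: [0.9, 0.5, -0.1]
opening: 46.7
```

>>> {"method": "carry_out", "body": {"deltas": [{"travel":[0,0,0],"rotation":[0,0,0]},{"travel":[0,0,0],"rotation":[0,0,0]},{"travel":[0,0,0],"rotation":[0,0,0]},{"travel":[0,0,0],"rotation":[0,0,0]},{"travel":[0,0,0],"rotation":[0,0,0]}], "jaw": 0.1, "squeeze": 20}}

```text
t: 8.78
position: [466.0, 401.4, 4.9]
ee_rot: [[-0.006, 0.001, -1.0], [1.0, 0.001, -0.006], [0.001, -1.0, -0.001]]
wrist_force: [-0.2, 0.9, 0.3]
opening: 17.3
```

>>> {"method": "carry_out", "body": {"deltas": [{"travel":[0,0,0],"rotation":[0,0,0]},{"travel":[0,0,0],"rotation":[0,0,0]}]}}

```text
t: 8.95
position: [465.6, 401.2, 4.3]
ee_rot: [[-0.006, 0.0, -1.0], [1.0, 0.0, -0.006], [0.0, -1.0, -0.0]]
wrist_force: [0.9, -0.1, 0.1]
opening: 9.7
```

```bash
python3 - <<'E'
from h import *
s=st()
p=capture("wrist")
for q in recognise("biscuit1",p): print(np.round(q["uv"]),q["confidence"],world(p,q["uv"],s))
q=capture("scene")
cv2.imwrite("pics/w4.png",np.hstack([cv2.resize(p["frame"],(400,300)),cv2.resize(q["frame"][230:395,420:640],(400,300))]))
E
```

```text
t 8.95 pos [465.6 401.2   4.3] yaw 90.3 ydir [ 0.  0. -1.] open 9.7 F [ 0.9 -0.1  0.1]
[172. 263.] 0.73 [459.518697   308.89701527  16.41136945]
[318. 409.] 0.69 [570.47422577 399.84679558  14.78758182]
[322. 261.] 0.66 [458.43546748 401.930392    15.02376611]
[167. 356.] 0.56 [527.17651708 297.44321243  15.06564277]
```

View pics/w4.png

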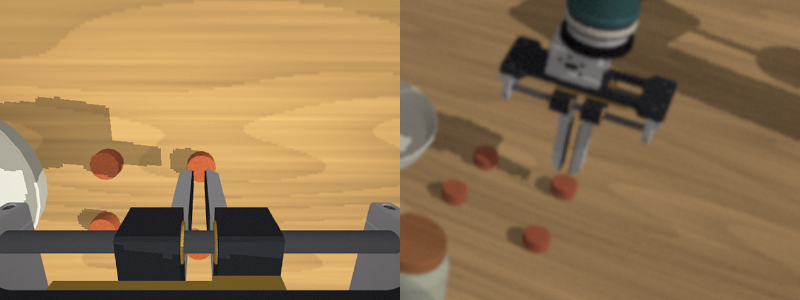

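```bash
python3 - <<'E'
from h import *
s=st()
p=capture("wrist");T=np.array(p["tool_from_camera"]);f=240/np.tan(np.radians(p["fov_y"]/2))
for (u,v) in [(300,285),(344,285),(300,277),(344,277),(297,300),(347,300),(321,255),(321,262)]:
    d=p["depth"][v,u];c=np.array([(u-p["cx"])/f*d,(v-p["cy"])/f*d,d,1]);print(u,v,d,np.round((T@c)[:3],1))
q=capture("scene")
D=q["depth"]
for v in range(300,345,3):
    print(v,[tuple(np.round(world(q,(u,v))).astype(int)) for u in (508,512,516)])
E
```

```text
t 9.1 pos [465.5 401.1   4. ] yaw 90.3 ydir [-0.  0. -1.] open 9.6 F [-0.3  0.5 -1. ]
300 285 172.11409 [-10.7 -54.1  10.4]
344 285 172.83188 [ 11.4 -53.4  10.1]
300 277 183.60574 [-11.3 -42.3   9.8]
344 277 182.02728 [ 12.1 -43.8  10.4]
297 300 156.80988 [-11.2 -70.1  10.1]
347 300 156.17621 [ 11.5 -70.7  10.4]
321 255 212.64128 [  0.2 -11.6  11.7]
321 262 213.25633 [  0.2 -12.2   7.3]
300 [(np.int64(474), np.int64(386), np.int64(101)), (np.int64(472), np.int64(393), np.int64(103)), (np.int64(341), np.int64(382), np.int64(-1))]
303 [(np.int64(477), np.int64(388), np.int64(96)), (np.int64(471), np.int64(394), np.int64(94)), (np.int64(356), np.int64(385), np.int64(2))]
306 [(np.int64(476), np.int64(389), np.int64(87)), (np.int64(462), np.int64(394), np.int64(79)), (np.int64(362), np.int64(388), np.int64(-2))]
309 [(np.int64(475), np.int64(390), np.int64(79)), (np.int64(376), np.int64(383), np.int64(-2)), (np.int64(473), np.int64(405), np.int64(84))]
312 [(np.int64(476), np.int64(391), np.int64(72)), (np.int64(390), np.int64(386), np.int64(1)), (np.int64(474), np.int64(407), np.int64(7
[... 730 characters left out ...]
t64(468), np.int64(398), np.int64(16)), (np.int64(466), np.int64(406), np.int64(19)), (np.int64(460), np.int64(413), np.int64(17))]
333 [(np.int64(474), np.int64(400), np.int64(14)), (np.int64(468), np.int64(408), np.int64(13)), (np.int64(466), np.int64(415), np.int64(14))]
336 [(np.int64(480), np.int64(403), np.int64(11)), (np.int64(474), np.int64(410), np.int64(10)), (np.int64(465), np.int64(417), np.int64(5))]
339 [(np.int64(479), np.int64(404), np.int64(2)), (np.int64(475), np.int64(411), np.int64(2)), (np.int64(1441), np.int64(545), np.int64(902))]
342 [(np.int64(487), np.int64(406), np.int64(1)), (np.int64(482), np.int64(414), np.int64(1)), (np.int64(476), np.int64(421), np.int64(-1))]
```

>>> {"method": "carry_out", "body": {"deltas": [{"travel":[0,0,0],"rotation":[0,0,0]},{"travel":[0,0,0],"rotation":[0,0,0]},{"travel":[0,0,0],"rotation":[0,0,0]},{"travel":[0,0,0],"rotation":[0,0,0]},{"travel":[0,0,0],"rotation":[0,0,0]},{"travel":[0,0,0],"rotation":[0,0,0]},{"travel":[0,1.5,0],"rotation":[0,0,0]},{"travel":[0,1,0],"rotation":[0,0,0]},{"travel":[0,0,0],"rotation":[0,0,0]},{"travel":[0,0,0],"rotation":[0,0,0]}], "jaw": 0.55}}

```text
t: 10.03
position: [464.7, 400.5, -22.2]
ee_rot: [[-0.006, -0.002, -1.0], [1.0, -0.002, -0.006], [-0.002, -1.0, 0.002]]
wrist_force: [0.6, 0.6, 0.6]
opening: 51.7
```

```bash
python3 - <<'E'
from h import *
s=st()
p=capture("wrist")
for q in recognise("biscuit1",p): print(np.round(q["uv"]),q["confidence"],world(p,q["uv"],s))
q=capture("scene")
cv2.imwrite("pics/w5.png",np.hstack([cv2.resize(p["frame"],(400,300)),cv2.resize(q["frame"][230:395,420:640],(400,300))]))
D=p["depth"];T=np.array(p["tool_from_camera"]);f=240/np.tan(np.radians(p["fov_y"]/2))
v,u=np.mgrid[:480,:640];c=np.stack([(u-p["cx"])/f*D,(v-p["cy"])/f*D,D,1+0*D],-1)@T.T
m=(D>0)&(abs(c[...,2])<14)&(abs(c[...,0])<40)&(abs(c[...,0])>22)&(c[...,1]<-10)
for x0 in range(-40,40,4):
    k=m&(c[...,0]>=x0)&(c[...,0]<x0+4)
    if k.any(): print(x0,k.sum(),np.round(np.percentile(c[...,1][k],[1,50,99]),1))
E
```

```text
t 10.03 pos [464.7 400.5 -22.2] yaw 90.3 ydir [-0.002 -0.002 -1.   ] open 51.7 F [0.6 0.6 0.6]
[155. 282.] 0.83 [460.22246601 309.02672963  15.37437009]
[325. 284.] 0.75 [460.85266076 402.80257272  15.93397373]
[317. 424.] 0.67 [555.19226146 399.05341253  16.59500848]
-40 769 [-154.9  -84.2  -20.3]
-36 1064 [-154.8  -90.8  -20.4]
-32 2608 [-149.7 -116.8  -20.9]
-28 1322 [-103.9  -69.6  -20.4]
-24 139 [-22.6 -21.4 -20. ]
20 149 [-22.7 -21.5 -20. ]
24 3422 [-148.2 -102.5  -20.9]
28 1016 [-118.3  -89.8  -20.7]
32 879 [-115.1  -83.7  -20.6]
36 197 [-103.4  -22.1  -20.3]
```

View pics/w5.png

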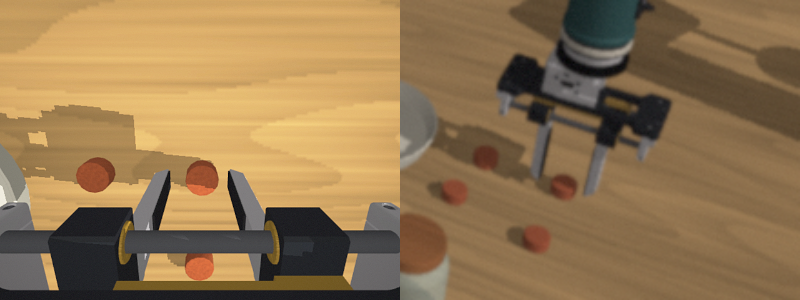

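>>> {"method": "carry_out", "body": {"deltas": [{"travel":[0,1,0],"rotation":[0,0,0]},{"travel":[0,0.3,0],"rotation":[0,0,0]},{"travel":[0,0,0],"rotation":[0,0,0]},{"travel":[0,0,0],"rotation":[0,0,0]},{"travel":[0,0,0],"rotation":[0,0,0]}]}}

```text
t: 10.6
position: [465.6, 401.1, -34.1]
ee_rot: [[-0.006, -0.0, -1.0], [1.0, 0.0, -0.006], [0.0, -1.0, 0.0]]
wrist_force: [-1.0, 0.9, 0.3]
opening: 52.0
```

>>> {"method": "carry_out", "body": {"deltas": [{"travel":[0,0,0],"rotation":[0,0,0]},{"travel":[0,0,0],"rotation":[0,0,0]},{"travel":[0,0,0],"rotation":[0,0,0]},{"travel":[0,0,0],"rotation":[0,0,0]},{"travel":[0,0,0],"rotation":[0,0,0]},{"travel":[0,0,0],"rotation":[0,0,0]},{"travel":[0,-2,0],"rotation":[0,0,0]},{"travel":[0,-3,0],"rotation":[0,0,0]},{"travel":[0,-4,0],"rotation":[0,0,0]}], "jaw": 0.1}}

```text
t: 11.35
position: [463.1, 399.2, 53.0]
ee_rot: [[-0.006, -0.007, -1.0], [1.0, -0.005, -0.006], [-0.005, -1.0, 0.007]]
wrist_force: [1.4, 0.5, 0.1]
opening: 29.4
```

>>> {"method": "carry_out", "body": {"deltas": [{"travel":[-3.95,0,0.26],"rotation":[0,0,0]},{"travel":[-3.95,0,0.26],"rotation":[0,0,0]},{"travel":[-3.95,0,0.26],"rotation":[0,0,0]},{"travel":[-3.95,0,0.26],"rotation":[0,0,0]},{"travel":[-3.95,0,0.26],"rotation":[0,0,0]},{"travel":[-3.95,0,0.26],"rotation":[0,0,0]},{"travel":[-3.95,0,0.26],"rotation":[0,0,0]},{"travel":[-3.95,0,0.26],"rotation":[0,0,0]},{"travel":[-3.95,0,0.26],"rotation":[0,0,0]},{"travel":[-3.95,0,0.26],"rotation":[0,0,0]},{"travel":[-3.95,0,0.26],"rotation":[0,0,0]},{"travel":[-3.95,0,0.26],"rotation":[0,0,0]},{"travel":[-3.95,0,0.26],"rotation":[0,0,0]},{"travel":[0,0,0],"rotation":[0,0,0]},{"travel":[0,0,0],"rotation":[0,0,0]},{"travel":[0,0,0],"rotation":[0,0,0]}]}}

```text
t: 12.68
position: [434.6, -112.2, 55.9]
ee_rot: [[-0.005, -0.0, -1.0], [1.0, 0.001, -0.005], [0.001, -1.0, 0.0]]
wrist_force: [0.1, 0.4, -0.4]
opening: 29.4
```

```bash
python3 - <<'E'
from h import *
s=st()
p=capture("wrist");cv2.imwrite("pics/w6.png",p["frame"])
for n in ("pan","pan_lip","pan_grip"):
    for q in place_of(n,p)[:1]: print(n,np.round(q["uv"]),q["confidence"],np.round(world(p,q["uv"],s),1))
for q in recognise("nut1",p): print(np.round(q["uv"]),q["confidence"],np.round(world(p,q["uv"],s),1))
q=capture("top")
for r in red(q,z=12):print(r)
E
```

```text
t 12.68 pos [ 434.6 -112.2   55.9] yaw 90.3 ydir [-0.     0.001 -1.   ] open 29.4 F [ 0.1  0.4 -0.4]
pan [279. 302.] 0.78 [ 424.8 -131.4  128. ]
pan_lip [290. 147.] 0.57 [ 359.2 -134.1   21. ]
pan_grip [263. 457.] 0.58 [ 414.9 -124.9  215.1]
[316. 353.] 0.89 [ 522.5 -115.1   23.9]
[230. 261.] 0.68 [ 441.4 -179.3   28.1]
[230. 321.] 0.58 [ 493.4 -183.5   24.4]
(array([133., 231.]), np.int32(97), array([563. , 400.2,  12. ]))
(array([177., 240.]), np.int32(98), array([538.6, 293.4,  12. ]))
(array([171., 271.]), np.int32(99), array([463.6, 304.7,  12. ]))
```

View pics/w6.png

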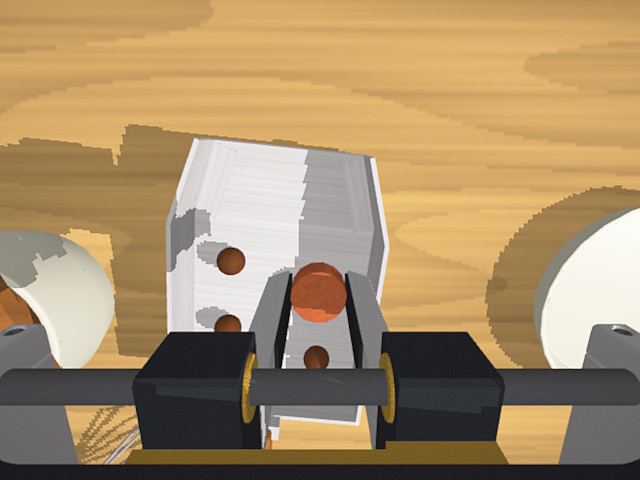

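>>> {"method": "carry_out", "body": {"deltas": [{"travel":[-1,0,0],"rotation":[0,0,0]},{"travel":[0,3,0],"rotation":[0,0,0]},{"travel":[0,3,0],"rotation":[0,0,0]},{"travel":[0,1.5,0],"rotation":[0,0,0]},{"travel":[0,0,0],"rotation":[0,0,0]},{"travel":[0,0,0],"rotation":[0,0,0]}]}}

```text
t: 13.48
position: [434.2, -122.5, -19.6]
ee_rot: [[-0.006, -0.002, -1.0], [1.0, 0.001, -0.006], [0.001, -1.0, 0.002]]
wrist_force: [0.6, -0.3, 0.4]
opening: 29.3
```

>>> {"method": "carry_out", "body": {"deltas": [{"travel":[0,0,0],"rotation":[0,0,0]},{"travel":[0,0,0],"rotation":[0,0,0]},{"travel":[0,0,0],"rotation":[0,0,0]},{"travel":[0,-3,0],"rotation":[0,0,0]},{"travel":[0,-4,0],"rotation":[0,0,0]},{"travel":[3.9,0,-0.3],"rotation":[0,0,0]},{"travel":[3.9,0,-0.3],"rotation":[0,0,0]},{"travel":[3.9,0,-0.3],"rotation":[0,0,0]},{"travel":[3.9,0,-0.3],"rotation":[0,0,0]},{"travel":[3.9,0,-0.3],"rotation":[0,0,0]},{"travel":[3.9,0,-0.3],"rotation":[0,0,0]},{"travel":[3.9,0,-0.3],"rotation":[0,0,0]},{"travel":[3.9,0,-0.3],"rotation":[0,0,0]},{"travel":[3.9,0,-0.3],"rotation":[0,0,0]},{"travel":[3.9,0,-0.3],"rotation":[0,0,0]},{"travel":[3,0,-0.3],"rotation":[0,0,0]},{"travel":[0,0,0],"rotation":[0,0,0]},{"travel":[0,0,0],"rotation":[0,0,0]}], "jaw": 0.45}}

```text
t: 14.98
position: [465.6, 299.0, 51.7]
ee_rot: [[-0.009, 0.001, -1.0], [1.0, 0.0, -0.009], [0.0, -1.0, -0.001]]
wrist_force: [-0.4, -0.6, -0.5]
opening: 42.3
```

>>> {"method": "carry_out", "body": {"deltas": [{"travel":[0.6,3,0.1],"rotation":[0,0,0]},{"travel":[0,3,0],"rotation":[0,0,0]},{"travel":[0,1.8,0],"rotation":[0,0,0]},{"travel":[0,0.8,0],"rotation":[0,0,0]},{"travel":[0,0,0],"rotation":[0,0,0]},{"travel":[0,0,0],"rotation":[0,0,0]}], "jaw": 0.55}}

```text
t: 15.48
position: [465.2, 302.4, -33.8]
ee_rot: [[-0.004, 0.001, -1.0], [1.0, 0.0, -0.004], [0.0, -1.0, -0.002]]
wrist_force: [0.2, 0.0, -0.4]
opening: 51.5
```

>>> {"method": "carry_out", "body": {"deltas": [{"travel":[0,0,0],"rotation":[0,0,0]},{"travel":[0,0,0],"rotation":[0,0,0]},{"travel":[0,0,0],"rotation":[0,0,0]},{"travel":[0,0,0],"rotation":[0,0,0]},{"travel":[0,0,0],"rotation":[0,0,0]},{"travel":[0,0,0],"rotation":[0,0,0]},{"travel":[0,-2,0],"rotation":[0,0,0]},{"travel":[0,-3,0],"rotation":[0,0,0]},{"travel":[0,-4,0],"rotation":[0,0,0]}], "jaw": 0.1}}

```text
t: 16.23
position: [461.1, 302.3, 51.7]
ee_rot: [[-0.006, -0.008, -1.0], [1.0, -0.004, -0.006], [-0.004, -1.0, 0.008]]
wrist_force: [0.7, 0.3, -0.3]
opening: 29.6
```

>>> {"method": "carry_out", "body": {"deltas": [{"travel":[-3.8,0,0.38],"rotation":[0,0,0]},{"travel":[-3.8,0,0.38],"rotation":[0,0,0]},{"travel":[-3.8,0,0.38],"rotation":[0,0,0]},{"travel":[-3.8,0,0.38],"rotation":[0,0,0]},{"travel":[-3.8,0,0.38],"rotation":[0,0,0]},{"travel":[-3.8,0,0.38],"rotation":[0,0,0]},{"travel":[-3.8,0,0.38],"rotation":[0,0,0]},{"travel":[-3.8,0,0.38],"rotation":[0,0,0]},{"travel":[-3.8,0,0.38],"rotation":[0,0,0]},{"travel":[-3.8,0,0.38],"rotation":[0,0,0]},{"travel":[-3.8,0,0.38],"rotation":[0,0,0]},{"travel":[-3.5,0,0.38],"rotation":[0,0,0]},{"travel":[0,0,0],"rotation":[0,0,0]},{"travel":[0,0,0],"rotation":[0,0,0]},{"travel":[0,3,0],"rotation":[0,0,0]},{"travel":[0,3,0],"rotation":[0,0,0]},{"travel":[0,1.2,0],"rotation":[0,0,0]},{"travel":[0,0,0],"rotation":[0,0,0]},{"travel":[0,0,0],"rotation":[0,0,0]}]}}

```text
t: 17.82
position: [422.3, -148.9, -11.4]
ee_rot: [[-0.009, 0.001, -1.0], [1.0, -0.001, -0.009], [-0.001, -1.0, -0.001]]
wrist_force: [-12.7, 1.9, 31.1]
opening: 29.2
```

>>> {"method": "carry_out", "body": {"deltas": [{"travel":[0,0,0],"rotation":[0,0,0]},{"travel":[0,0,0],"rotation":[0,0,0]},{"travel":[0,0,0],"rotation":[0,0,0]},{"travel":[0,-3,0],"rotation":[0,0,0]},{"travel":[0,-4,0],"rotation":[0,0,0]},{"travel":[3.8,0,-0.96],"rotation":[0,0,0]},{"travel":[3.8,0,-0.96],"rotation":[0,0,0]},{"travel":[3.8,0,-0.96],"rotation":[0,0,0]},{"travel":[3.8,0,-0.96],"rotation":[0,0,0]},{"travel":[3.8,0,-0.96],"rotation":[0,0,0]},{"travel":[3.8,0,-0.96],"rotation":[0,0,0]},{"travel":[3.8,0,-0.96],"rotation":[0,0,0]},{"travel":[3.8,0,-0.96],"rotation":[0,0,0]},{"travel":[3.8,0,-0.96],"rotation":[0,0,0]},{"travel":[3.8,0,-0.96],"rotation":[0,0,0]},{"travel":[3.8,0,-0.96],"rotation":[0,0,0]},{"travel":[2.5,0,-1.5],"rotation":[0,0,0]},{"travel":[0,0,0],"rotation":[0,0,0]},{"travel":[0,0,0],"rotation":[0,0,0]}], "jaw": 0.45}}

```text
t: 19.4
position: [537.7, 296.7, 51.8]
ee_rot: [[-0.01, -0.002, -1.0], [1.0, -0.001, -0.01], [-0.001, -1.0, 0.002]]
wrist_force: [-0.7, 0.3, -0.1]
opening: 42.5
```

```bash
python3 - <<'E'
from h import *
s=st()
q=capture("scene")
for r in red(q,z=12):print(r)
p=capture("wrist")
for q in recognise("biscuit1",p): print(np.round(q["uv"]),q["confidence"],np.round(world(p,q["uv"],s),1))
E
```

```text
t 19.4 pos [537.7 296.7  51.8] yaw 90.6 ydir [-0.002 -0.001 -1.   ] open 42.5 F [-0.7  0.3 -0.1]
(array([399.,  29.]), np.int32(143), array([-1527.6,  -800.6,    12. ]))
(array([589.,  54.]), np.int32(213), array([-1539.6,   176.5,    12. ]))
(array([308., 248.]), np.int32(100), array([ 422. , -140.6,   12. ]))
(array([449., 335.]), np.int32(119), array([541.8, 294.8,  12. ]))
(array([495., 361.]), np.int32(138), array([565., 401.,  12.]))
[319. 246.] 0.98 [535.3 295.7  14.4]
[451. 274.] 0.58 [557.2 398.8  14.2]
```

>>> {"method": "carry_out", "body": {"deltas": [{"travel":[-0.2,3,-0.1],"rotation":[0,0,0]},{"travel":[0,3,0],"rotation":[0,0,0]},{"travel":[0,1.8,0],"rotation":[0,0,0]},{"travel":[0,0.8,0],"rotation":[0,0,0]},{"travel":[0,0,0],"rotation":[0,0,0]},{"travel":[0,0,0],"rotation":[0,0,0]}], "jaw": 0.55}}

```text
t: 20.05
position: [540.5, 291.1, -32.2]
ee_rot: [[-0.004, 0.001, -1.0], [1.0, 0.0, -0.004], [0.0, -1.0, -0.001]]
wrist_force: [0.4, 0.0, -0.5]
opening: 51.7
```

>>> {"method": "carry_out", "body": {"deltas": [{"travel":[0,0,0],"rotation":[0,0,0]},{"travel":[0,0,0],"rotation":[0,0,0]},{"travel":[0,0,0],"rotation":[0,0,0]},{"travel":[0,0,0],"rotation":[0,0,0]},{"travel":[0,0,0],"rotation":[0,0,0]},{"travel":[0,0,0],"rotation":[0,0,0]},{"travel":[0,-2,0],"rotation":[0,0,0]},{"travel":[0,-3,0],"rotation":[0,0,0]},{"travel":[0,-4,0],"rotation":[0,0,0]}], "jaw": 0.1}}

```text
t: 20.8
position: [537.6, 290.9, 53.8]
ee_rot: [[-0.006, -0.008, -1.0], [1.0, -0.003, -0.006], [-0.003, -1.0, 0.008]]
wrist_force: [0.7, -0.4, -0.0]
opening: 29.8
```

```bash
python3 - <<'E'
from h import *
s=st()
q=capture("top");cv2.imwrite("pics/t2.png",cv2.resize(q["frame"][190:330,310:410],None,fx=4,fy=4,interpolation=cv2.INTER_CUBIC))
for r in red(q,z=20,amin=8):print(r)
for n in ("pan","pan_lip","pan_grip"):
    for k in place_of(n,q)[:1]: print(n,np.round(k["uv"],1),k["confidence"],np.round(world(q,k["uv"]),1))
for k in recognise("nut1",q): print(np.round(k["uv"]),k["confidence"],np.round(world(q,k["uv"]),1))
E
```

```text
t 20.8 pos [537.6 290.9  53.8] yaw 90.3 ydir [-0.008 -0.003 -1.   ] open 29.8 F [ 0.7 -0.4 -0. ]
(array([355., 281.]), np.int32(186), array([ 429.1, -136.6,   20. ]))
pan [356.3 259.6] 0.71 [ 482.  -142.2    6.6]
pan_lip [353.4 312.3] 0.76 [ 355.3 -131.8   -2.6]
pan_grip [365.6 211.2] 0.7 [ 588.4 -161.4   72.8]
[376. 252.] 0.62 [ 497.7 -188.    23.1]
[346. 237.] 0.46 [ 536.2 -116.8   27.7]
```

View pics/t2.png

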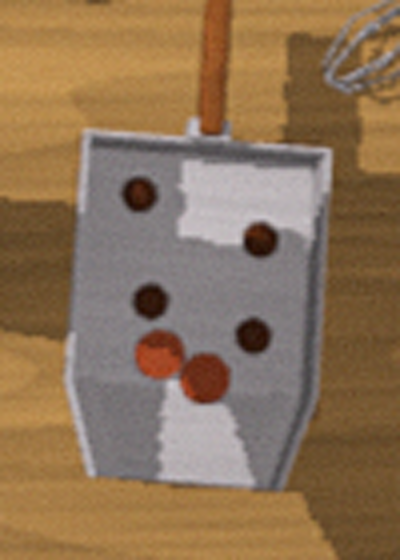

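>>> {"method": "carry_out", "body": {"deltas": [{"travel":[-3.92,0,0.02],"rotation":[0,0,0]},{"travel":[-3.92,0,0.02],"rotation":[0,0,0]},{"travel":[-3.92,0,0.02],"rotation":[0,0,0]},{"travel":[-3.92,0,0.02],"rotation":[0,0,0]},{"travel":[-3.92,0,0.02],"rotation":[0,0,0]},{"travel":[-3.92,0,0.02],"rotation":[0,0,0]},{"travel":[-3.92,0,0.02],"rotation":[0,0,0]},{"travel":[-3.92,0,0.02],"rotation":[0,0,0]},{"travel":[-3.92,0,0.02],"rotation":[0,0,0]},{"travel":[-3.92,0,0.02],"rotation":[0,0,0]},{"travel":[-3.92,0,0.02],"rotation":[0,0,0]},{"travel":[-3.92,0,0.02],"rotation":[0,0,0]},{"travel":[0,0,0],"rotation":[0,0,0]},{"travel":[0,0,0],"rotation":[0,0,0]},{"travel":[0,3,0],"rotation":[0,0,0]},{"travel":[0,2.5,0],"rotation":[0,0,0]},{"travel":[0,1.5,0],"rotation":[0,0,0]},{"travel":[0,0,0],"rotation":[0,0,0]},{"travel":[0,0,0],"rotation":[0,0,0]}]}}

```text
t: 22.63
position: [539.2, -176.2, -15.0]
ee_rot: [[-0.007, -0.004, -1.0], [1.0, 0.002, -0.007], [0.002, -1.0, 0.004]]
wrist_force: [-0.2, -0.4, 0.6]
opening: 29.2
```

>>> {"method": "carry_out", "body": {"deltas": [{"travel":[0,0,0],"rotation":[0,0,0]},{"travel":[0,0,0],"rotation":[0,0,0]},{"travel":[0,0,0],"rotation":[0,0,0]},{"travel":[0,-3,0],"rotation":[0,0,0]},{"travel":[0,-4,0],"rotation":[0,0,0]},{"travel":[3.9,0,-0.19],"rotation":[0,0,0]},{"travel":[3.9,0,-0.19],"rotation":[0,0,0]},{"travel":[3.9,0,-0.19],"rotation":[0,0,0]},{"travel":[3.9,0,-0.19],"rotation":[0,0,0]},{"travel":[3.9,0,-0.19],"rotation":[0,0,0]},{"travel":[3.9,0,-0.19],"rotation":[0,0,0]},{"travel":[3.9,0,-0.19],"rotation":[0,0,0]},{"travel":[3.9,0,-0.19],"rotation":[0,0,0]},{"travel":[3.9,0,-0.19],"rotation":[0,0,0]},{"travel":[3.9,0,-0.19],"rotation":[0,0,0]},{"travel":[3.9,0,-0.19],"rotation":[0,0,0]},{"travel":[3.9,0,-0.19],"rotation":[0,0,0]},{"travel":[3.9,0,-0.19],"rotation":[0,0,0]},{"travel":[3.9,0,-0.19],"rotation":[0,0,0]},{"travel":[3.5,0,-0.19],"rotation":[0,0,0]}], "jaw": 0.45}}

```text
t: 24.3
position: [566.0, 405.7, 58.3]
ee_rot: [[-0.007, 0.002, -1.0], [1.0, 0.002, -0.007], [0.002, -1.0, -0.002]]
wrist_force: [0.3, -0.1, -0.9]
opening: 42.4
```

>>> {"method": "carry_out", "body": {"deltas": [{"travel":[0,0,0],"rotation":[0,0,0]},{"travel":[0,0,0],"rotation":[0,0,0]}], "jaw": 0.55}}

```text
t: 24.47
position: [565.6, 404.8, 57.3]
ee_rot: [[-0.009, 0.001, -1.0], [1.0, 0.0, -0.009], [0.0, -1.0, -0.001]]
wrist_force: [0.9, -1.2, -0.5]
opening: 50.9
```

```bash
python3 - <<'E'
from h import *
s=st()
q=capture("scene")
for r in red(q,z=12):print(r)
p=capture("wrist")
for q in recognise("biscuit1",p): print(np.round(q["uv"]),q["confidence"],np.round(world(p,q["uv"],s),1))
E
```

```text
t 24.47 pos [565.6 404.8  57.3] yaw 90.5 ydir [ 0.001  0.    -1.   ] open 50.9 F [ 0.9 -1.2 -0.5]
(array([399.,  28.]), np.int32(143), array([-1539.9,  -806.4,    12. ]))
(array([589.,  54.]), np.int32(218), array([-1547. ,   175.8,    12. ]))
(array([308., 248.]), np.int32(113), array([ 421.6, -141.9,   12. ]))
(array([495., 361.]), np.int32(132), array([565.6, 400.9,  12. ]))
[317. 240.] 0.58 [560.3 401.9  14.2]
```

>>> {"method": "carry_out", "body": {"deltas": [{"travel":[-0.35,3,0.1],"rotation":[0,0,0]},{"travel":[0,3,0],"rotation":[0,0,0]},{"travel":[0,2.3,0],"rotation":[0,0,0]},{"travel":[0,0.8,0],"rotation":[0,0,0]},{"travel":[0,0,0],"rotation":[0,0,0]},{"travel":[0,0,0],"rotation":[0,0,0]}]}}

```text
t: 25.12
position: [565.7, 397.8, -32.9]
ee_rot: [[-0.004, 0.001, -1.0], [1.0, 0.0, -0.004], [0.0, -1.0, -0.001]]
wrist_force: [-0.0, 0.7, 0.6]
opening: 51.5
```

>>> {"method": "carry_out", "body": {"deltas": [{"travel":[0,0,0],"rotation":[0,0,0]},{"travel":[0,0,0],"rotation":[0,0,0]},{"travel":[0,0,0],"rotation":[0,0,0]},{"travel":[0,0,0],"rotation":[0,0,0]},{"travel":[0,0,0],"rotation":[0,0,0]},{"travel":[0,0,0],"rotation":[0,0,0]},{"travel":[0,-2,0],"rotation":[0,0,0]},{"travel":[0,-3,0],"rotation":[0,0,0]},{"travel":[0,-4,0],"rotation":[0,0,0]}], "jaw": 0.1}}

```text
t: 25.87
position: [562.2, 397.9, 52.3]
ee_rot: [[-0.006, -0.008, -1.0], [1.0, -0.004, -0.006], [-0.004, -1.0, 0.008]]
wrist_force: [0.9, -0.0, -0.0]
opening: 29.6
```

>>> {"method": "carry_out", "body": {"deltas": [{"travel":[-3.9,0,0.31],"rotation":[0,0,0]},{"travel":[-3.9,0,0.31],"rotation":[0,0,0]},{"travel":[-3.9,0,0.31],"rotation":[0,0,0]},{"travel":[-3.9,0,0.31],"rotation":[0,0,0]},{"travel":[-3.9,0,0.31],"rotation":[0,0,0]},{"travel":[-3.9,0,0.31],"rotation":[0,0,0]},{"travel":[-3.9,0,0.31],"rotation":[0,0,0]},{"travel":[-3.9,0,0.31],"rotation":[0,0,0]},{"travel":[-3.9,0,0.31],"rotation":[0,0,0]},{"travel":[-3.9,0,0.31],"rotation":[0,0,0]},{"travel":[-3.9,0,0.31],"rotation":[0,0,0]},{"travel":[-3.9,0,0.31],"rotation":[0,0,0]},{"travel":[-3.9,0,0.31],"rotation":[0,0,0]},{"travel":[-3.9,0,0.31],"rotation":[0,0,0]},{"travel":[0,0,0],"rotation":[0,0,0]},{"travel":[0,0,0],"rotation":[0,0,0]}]}}

```text
t: 27.2
position: [524.3, -148.8, 55.9]
ee_rot: [[-0.002, -0.0, -1.0], [1.0, 0.001, -0.002], [0.001, -1.0, 0.0]]
wrist_force: [-0.4, 0.0, 0.9]
opening: 29.2
```

```bash
python3 - <<'E'
from h import *
s=st()
p=capture("wrist");cv2.imwrite("pics/w7.png",p["frame"])
for k in recognise("biscuit1",p): print(np.round(k["uv"]),k["confidence"],np.round(world(p,k["uv"],s),1))
for k in recognise("nut1",p): print("n",np.round(k["uv"]),k["confidence"],np.round(world(p,k["uv"],s),1))
q=capture("top")
cv2.imwrite("pics/t3.png",q["frame"])
for r in red(q,z=20,amin=8):print(r)
E
```

```text
t 27.2 pos [ 524.3 -148.8   55.9] yaw 90.1 ydir [-0.     0.001 -1.   ] open 29.2 F [-0.4  0.   0.9]
[278. 262.] 0.95 [ 531.6 -180.    28.1]
[316. 288.] 0.92 [ 518.2 -151.6  104.6]
[318. 104.] 0.87 [ 421.  -151.    24.5]
[270. 222.] 0.3 [ 500.9 -185.1   27.6]
n [362. 176.] 0.79 [ 468.4 -119.9   28.7]
n [272. 142.] 0.72 [ 445.4 -181.3   28.8]
n [268. 221.] 0.58 [ 500.4 -186.    29.2]
n [365. 256.] 0.55 [ 526.7 -115.8   28.2]
(array([355., 281.]), np.int32(192), array([ 428.8, -136.4,   20. ]))
```

View pics/w7.png

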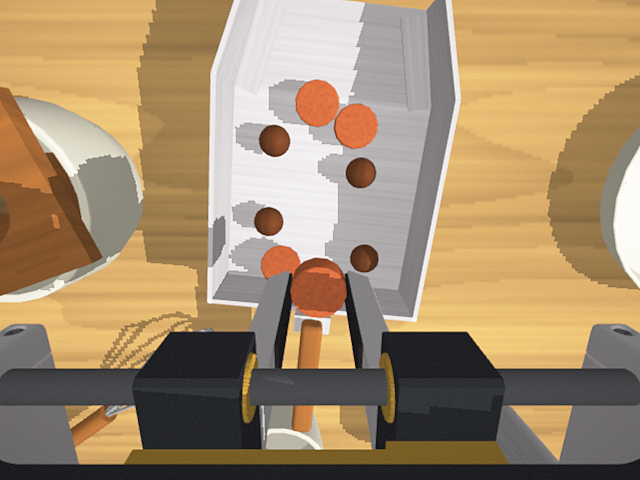

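>>> {"method": "carry_out", "body": {"deltas": [{"travel":[1,0,2],"rotation":[0,0,0]},{"travel":[0,0,0],"rotation":[0,0,0]},{"travel":[0,3,0],"rotation":[0,0,0]},{"travel":[0,2.7,0],"rotation":[0,0,0]},{"travel":[0,1.5,0],"rotation":[0,0,0]},{"travel":[0,0,0],"rotation":[0,0,0]},{"travel":[0,0,0],"rotation":[0,0,0]}]}}

```text
t: 27.98
position: [504.4, -136.0, -16.6]
ee_rot: [[-0.007, -0.001, -1.0], [1.0, 0.001, -0.007], [0.001, -1.0, 0.001]]
wrist_force: [0.0, -0.0, 0.4]
opening: 29.2
```

>>> {"method": "carry_out", "body": {"deltas": [{"travel":[0,0,0],"rotation":[0,0,0]},{"travel":[0,0,0],"rotation":[0,0,0]},{"travel":[0,0,0],"rotation":[0,0,0]},{"travel":[0,-3,0],"rotation":[0,0,0]},{"travel":[0,-4,0],"rotation":[0,0,0]},{"travel":[0,-4,0],"rotation":[0,0,0]},{"travel":[0,-4,0],"rotation":[0,0,0]},{"travel":[0,-4,0],"rotation":[0,0,0]},{"travel":[-3,-2,0],"rotation":[0,0,0]},{"travel":[-4,0,0],"rotation":[0,0,0]},{"travel":[0,0,0],"rotation":[0,0,0]},{"travel":[0,0,0],"rotation":[0,0,0]},{"travel":[0,0,0],"rotation":[0,0,0]}], "jaw": 0.42}}

```text
t: 29.07
position: [504.8, -206.9, 194.0]
ee_rot: [[-0.005, 0.0, -1.0], [1.0, 0.001, -0.005], [0.001, -1.0, -0.0]]
wrist_force: [0.6, -0.3, -0.3]
opening: 39.5
```

```bash
python3 - <<'E'
from h import *
s=st()
p=capture("wrist");cv2.imwrite("pics/w8.png",p["frame"])
q=capture("scene");t=capture("top")
for n in ("stick_grip","stick","crock_mouth"):
  for c,z in ((p,s),(q,None),(t,None)):
    for k in place_of(n,c)[:1]: print(n,np.round(k["uv"],1),round(k["confidence"],2),np.round(world(c,k["uv"],z),1),np.round(world(c,k["uv"],z,z={"stick_grip":167,"stick":12,"crock_mouth":84}[n]),1))
    if n=="stick":
      for k in recognise(n,c)[:1]: print("rec",np.round(k["uv"],1),round(k["confidence"],2),np.round(world(c,k["uv"],z),1))
cv2.imwrite("pics/t4.png",np.hstack([cv2.resize(t["frame"][200:320,310:510],(600,360),interpolation=cv2.INTER_CUBIC),cv2.resize(q["frame"][150:270,190:255],(195,360),interpolation=cv2.INTER_CUBIC)]))
E
```

```text
t 29.07 pos [ 504.8 -206.9  194. ] yaw 90.3 ydir [ 0.     0.001 -1.   ] open 39.5 F [ 0.6 -0.3 -0.3]
stick_grip [123.2 219.1] 0.83 [ 476.6 -339.7  181.6] [ 480.  -348.1  167. ]
stick_grip [221.8 186.3] 0.65 [ 264.2 -562.7   -1.9] [ 484.1 -355.7  167. ]
stick_grip [460.8 254.6] 0.48 [ 436.8 -214.8  553.3] [ 473.5 -344.9  167. ]
stick [198.9 189.1] 0.58 [ 470.1 -320.8   83.7] [ 480.3 -345.6   12. ]
rec [132.1 216.1] 0.84 [ 477.2 -339.9  169.7]
stick [308.7 254.1] 0.5 [ 452.4 -119.8   18.7] [ 445.  -124.8   12. ]
rec [226.8 194. ] 0.82 [ 484.9 -341.4  148.9]
stick [440.1 257.4] 0.53 [ 479.3 -335.7   47.9] [ 482.5 -346.    12. ]
rec [450.  257.9] 0.47 [ 479.3 -365.    28.5]
crock_mouth [173.7 201.8] 0.98 [ 479.8 -340.    97.6] [ 482.3 -345.7   84. ]
crock_mouth [228.  214.3] 0.94 [ 488.2 -343.7   88.6] [ 482.9 -348.7   84. ]
crock_mouth [445.9 254.3] 0.8 [ 482.8 -338.6   85. ] [ 482.9 -338.9   84. ]
```

View pics/t4.png

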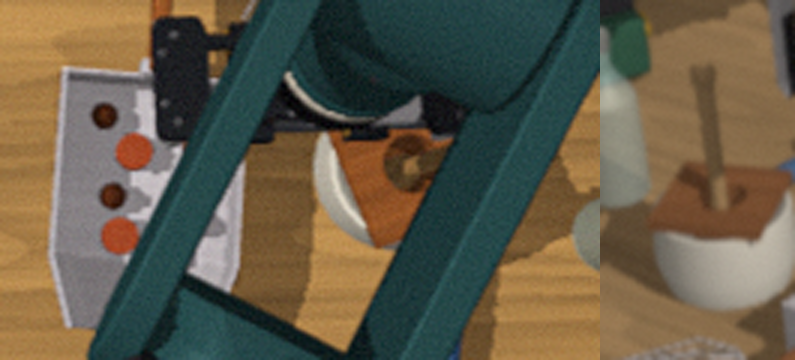

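>>> {"method": "carry_out", "body": {"deltas": [{"travel":[-3.5,0,0.6],"rotation":[0,0,0]},{"travel":[-3.5,0,0.6],"rotation":[0,0,0]},{"travel":[-3.5,0,0.6],"rotation":[0,0,0]},{"travel":[-3.3,0,0.7],"rotation":[0,0,0]},{"travel":[0,0,0],"rotation":[0,0,0]},{"travel":[0,0,0],"rotation":[0,0,0]},{"travel":[0,0,0],"rotation":[0,0,0]},{"travel":[0,0,0],"rotation":[0,0,0]}], "jaw": 0.7}}

```text
t: 30.48
position: [481.2, -344.2, 194.2]
ee_rot: [[-0.007, 0.0, -1.0], [1.0, 0.0, -0.007], [0.0, -1.0, -0.0]]
wrist_force: [1.0, 0.1, -0.4]
opening: 66.1
```

```bash
python3 - <<'E'
from h import *
s=st()
p=capture("wrist");cv2.imwrite("pics/w9.png",p["frame"])
for n in ("stick_grip","stick","crock_mouth"):
    for k in place_of(n,p)[:1]: print(n,np.round(k["uv"],1),round(k["confidence"],2),np.round(world(p,k["uv"],s),1))
    for k in recognise(n,p)[:1]: print("rec",np.round(k["uv"],1),round(k["confidence"],2),np.round(world(p,k["uv"],s),1))
D=p["depth"];f=240/np.tan(np.radians(p["fov_y"]/2));T=np.array(p["tool_from_camera"])
v,u=np.mgrid[:480,:640];c=np.stack([(u-p["cx"])/f*D,(v-p["cy"])/f*D,D,1+0*D],-1)@T.T
W=c[...,:3]@np.array(s["ee_rot"]).T+s["position"]
m=(D>0)&(np.hypot(W[...,0]-480,W[...,1]+345)<30)
for z0 in range(88,222,10):
    k=m&(W[...,2]>=z0)&(W[...,2]<z0+10)
    if k.sum()>5: print(z0,k.sum(),np.round(W[k].mean(0)[:2],1),np.round(np.percentile(W[k][:,1],[3,97]),1),np.round(np.percentile(W[k][:,0],[3,97]),1))
E
```

```text
t 30.48 pos [ 481.2 -344.2  194.2] yaw 90.4 ydir [ 0.  0. -1.] open 66.1 F [ 1.   0.1 -0.4]
stick_grip [315.4 252. ] 0.73 [ 469.4 -347.6  200.3]
rec [313.9 247.3] 0.55 [ 472.  -348.7  182.1]
stick [314.9 210.3] 0.79 [ 471.4 -349.2   58.2]
rec [318.6 242.6] 0.61 [ 471.7 -345.5  172.1]
crock_mouth [316.9 231.7] 0.66 [ 472.4 -346.8  139.7]
rec [327.7 213. ] 0.84 [ 476.5 -335.6   47.3]
88 34 [ 473.7 -347.2] [-353.3 -341.2] [472.5 476.6]
98 36 [ 474.  -346.8] [-353.2 -340.4] [472.3 476.9]
108 40 [ 473.8 -347. ] [-353.  -340.6] [472.4 477.4]
118 46 [ 473.8 -346.8] [-353.3 -340.2] [472.2 477.1]
128 50 [ 473.7 -346.9] [-353.4 -340.1] [472.1 477.1]
138 55 [ 473.6 -347. ] [-353.4 -340.4] [472.2 476.7]
148 67 [ 473.7 -347. ] [-353.7 -339.8] [472.  477.6]
158 65 [ 473.5 -346.5] [-353.3 -340. ] [472.  476.8]
168 85 [ 473.5 -346.9] [-353.8 -340.1] [471.9 476.7]
178 78 [ 473.2 -346.6] [-353.3 -340.3] [471.8 476.9]
188 10 [ 471.3 -348.2] [-352.7 -342.3] [469.5 473.2]
198 409 [ 475.2 -346.8] [-356.6 -337.1] [469.2 488.8]
208 271 [ 477.8 -347. ] [-354.5 -339.2] [471.4 487.2]
```

>>> {"method": "carry_out", "body": {"deltas": [{"travel":[-0.3,3,0.2],"rotation":[0,0,0]},{"travel":[0,3,0],"rotation":[0,0,0]},{"travel":[0,2.4,0],"rotation":[0,0,0]},{"travel":[0,0,0],"rotation":[0,0,0]},{"travel":[0,0,0],"rotation":[0,0,0]}]}}

```text
t: 31.25
position: [478.0, -347.3, 108.6]
ee_rot: [[-0.006, -0.003, -1.0], [1.0, 0.003, -0.006], [0.003, -1.0, 0.003]]
wrist_force: [-0.1, -0.2, -0.2]
opening: 65.9
```

>>> {"method": "carry_out", "body": {"deltas": [{"travel":[0,0,0],"rotation":[0,0,0]},{"travel":[0,0,0],"rotation":[0,0,0]},{"travel":[0,0,0],"rotation":[0,0,0]},{"travel":[0,0,0],"rotation":[0,0,0]},{"travel":[0,0,0],"rotation":[0,0,0]},{"travel":[0,0,0],"rotation":[0,0,0]},{"travel":[0,0,0],"rotation":[0,0,0]},{"travel":[0,0,0],"rotation":[0,0,0]},{"travel":[0,0,0],"rotation":[0,0,0]},{"travel":[0,0,0],"rotation":[0,0,0]},{"travel":[0,-1.5,0],"rotation":[0,0,0]},{"travel":[0,-2,0],"rotation":[0,0,0]},{"travel":[0,-2,0],"rotation":[0,0,0]},{"travel":[0,-2,0],"rotation":[0,0,0]},{"travel":[0,-1.5,0],"rotation":[0,0,0]},{"travel":[0,0,0],"rotation":[0,0,0]},{"travel":[0,0,0],"rotation":[0,0,0]}], "jaw": 0.02, "squeeze": 35}}

```text
t: 32.67
position: [479.1, -348.5, 200.5]
ee_rot: [[-0.006, 0.001, -1.0], [1.0, -0.001, -0.006], [-0.001, -1.0, -0.001]]
wrist_force: [-0.4, 1.0, -1.0]
opening: 20.0
```

```bash
python3 - <<'E'
from h import *
s=st()
t=cv2.imread("pics/t2.png")
q=capture("top")
b=lambda x,y:(310+(x+.5)/4-.5,190+(y+.5)/4-.5)
B1=world(q,b(83,130),z=58);B2=world(q,b(331,150),z=58);L1=world(q,b(92,475),z=58);L2=world(q,b(282,490),z=58)
back=(B1+B2)/2;lip=(L1+L2)/2
print(B1,B2,L1,L2,back,lip)
d=B1-B2;print("w",np.hypot(*d[:2]),"yaw",np.degrees(np.arctan2(-d[0],d[1])))
d=back-lip;yaw=np.arctan2(d[1],d[0]);print("len",np.hypot(*d[:2]),np.degrees(yaw))
u=d[:2]/np.hypot(*d[:2]);print("centre from back",back[:2]-73*u)
for n in("pan_grip","pan_lip","pan"):
  k=place_of(n,q)[0];print(n,k["confidence"],world(q,k["uv"],z={"pan_grip":74,"pan_lip":22,"pan":8}[n]))
p=capture("wrist");cv2.imwrite("pics/w10.png",p["frame"])
q=capture("scene");cv2.imwrite("pics/s10.png",q["frame"])
for k in place_of("stick",q)[:2]:print(k,world(q,k["uv"]))
E
```

```text
t 32.67 pos [ 479.1 -348.5  200.5] yaw 90.3 ydir [ 0.001 -0.001 -1.   ] open 20.0 F [-0.4  1.  -1. ]
[566.91899128 -79.4690187   58.        ] [ 552.05417242 -224.70368582   58.        ] [367.06459464 -79.52695557  58.        ] [ 356.11669934 -187.75936128   58.        ] [ 559.48658185 -152.08635226   58.        ] [ 361.59064699 -133.64315843   58.        ]
w 145.99339496010626 yaw -5.8438936344338455
len 198.75349665571665 -5.324382308385987
centre from back [ 486.80155498 -145.31236754]
pan_grip 0.68 [477.09421549 134.79888887  74.        ]
pan_lip 0.69 [ 361.34353693 -132.01346601   22.        ]
pan 0.98 [ 487.43813635 -146.6809081     8.        ]
{'uv': [229.8, 209.3], 'confidence': 0.94} [ 485.95467914 -337.24237638  104.70946413]
{'uv': [401.0, 303.4], 'confidence': 0.65} [492.61627662 158.20848933   5.16713712]
```

```bash
python3 - <<'E'
import cv2,numpy as np
a=cv2.imread("pics/w10.png")[120:480,160:480];b=cv2.imread("pics/s10.png")[60:260,150:330]
cv2.imwrite("pics/v11.png",np.hstack([cv2.resize(a,(400,450)),cv2.resize(b,(400,450),interpolation=cv2.INTER_CUBIC)]))
E
```

```text
(no output)
```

View pics/v11.png

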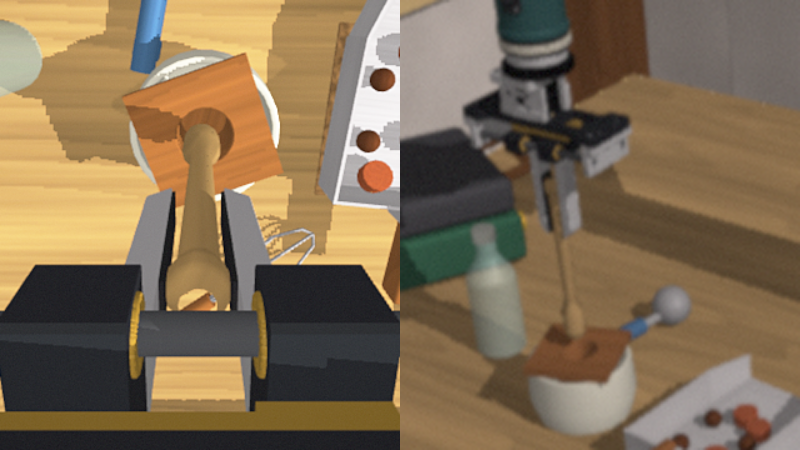

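>>> {"method": "carry_out", "body": {"deltas": [{"travel":[1.5,0,0.1],"rotation":[0,0,0]},{"travel":[2.5,0,0.2],"rotation":[0,0,0]},{"travel":[2.7,0,0.2],"rotation":[0,0,0]},{"travel":[2.7,0,0.2],"rotation":[0,0,0]},{"travel":[2.7,0,0.2],"rotation":[0,0,0]},{"travel":[2.7,0,0.2],"rotation":[0,0,0]},{"travel":[2.7,0,0.2],"rotation":[0,0,0]},{"travel":[1.8,0,0.1],"rotation":[0,0,0]},{"travel":[0.9,0,0],"rotation":[0,0,0]},{"travel":[0,0,0],"rotation":[0,0,0]},{"travel":[0,2,0],"rotation":[0,0,0]},{"travel":[0,2,0],"rotation":[0,0,0]},{"travel":[0,0,0],"rotation":[0,0,0]},{"travel":[0,0,0],"rotation":[0,0,0]}], "squeeze": 50}}

```text
t: 34.18
position: [462.8, -146.7, 158.8]
ee_rot: [[-0.005, -0.003, -1.0], [1.0, 0.001, -0.005], [0.001, -1.0, 0.003]]
wrist_force: [0.6, 0.6, -1.1]
opening: 20.2
```

```bash
cat >> h.py <<'E'
def wcloud(p,s):
    D=p["depth"];f=240/np.tan(np.radians(p["fov_y"]/2))
    v,u=np.mgrid[:480,:640];c=np.stack([(u-p["cx"])/f*D,(v-p["cy"])/f*D,D],-1)
    if "R" in p: return (c-np.array(p["t"]))@np.array(p["R"]),D
    T=np.array(p["tool_from_camera"]);c=c@T[:3,:3].T+T[:3,3]
    return c@np.array(s["ee_rot"]).T+s["position"],D
def stickcol(p,s,x,y,r,zs):
    W,D=wcloud(p,s);m=(D>0)&(np.hypot(W[...,0]-x,W[...,1]-y)<r)
    for z0 in zs:
        k=m&(W[...,2]>=z0)&(W[...,2]<z0+10)
        if k.sum()>5: print(z0,k.sum(),"mean",np.round(W[k].mean(0)[:2],1),"y",np.round(np.percentile(W[k][:,1],[3,97]),1),"x",np.round(np.percentile(W[k][:,0],[3,97]),1))
E
python3 - <<'E'
from h import *
s=st()
p=capture("wrist");cv2.imwrite("pics/w12.png",p["frame"])
stickcol(p,s,*s["position"][:2],22,range(40,190,10))
q=capture("scene");print("scene");stickcol(q,None,*s["position"][:2],22,range(40,190,10))
for k in recognise("biscuit1",p): print(np.round(k["uv"]),round(k["confidence"],2),np.round(world(p,k["uv"],s),1))
for k in recognise("nut1",p): print("n",np.round(k["uv"]),round(k["confidence"],2),np.round(world(p,k["uv"],s),1))
E
```

```text
t 34.18 pos [ 462.8 -146.7  158.8] yaw 90.3 ydir [-0.003  0.001 -1.   ] open 20.2 F [ 0.6  0.6 -1.1]
60 9 mean [ 452.4 -144.4] y [-154.5 -137.1] x [451.  455.3]
70 66 mean [ 453.1 -145.9] y [-157.2 -134. ] x [450.7 459.3]
80 74 mean [ 452.9 -145.1] y [-156.7 -134. ] x [450.5 458.5]
90 215 mean [ 456.6 -145.8] y [-157.6 -134.1] x [450.9 469.5]
100 258 mean [ 458.6 -145.9] y [-155.7 -136.1] x [453.4 467.5]
110 60 mean [ 458.  -146.3] y [-152.3 -139.8] x [456.5 461.1]
120 62 mean [ 457.8 -146.1] y [-152.1 -140.2] x [456.4 460.8]
130 80 mean [ 458.1 -146.6] y [-152.8 -140. ] x [456.3 461.5]
140 82 mean [ 457.9 -146.6] y [-153.2 -140.3] x [456.4 461. ]
150 94 mean [ 457.8 -146.8] y [-153.1 -140.3] x [456.3 461. ]
160 112 mean [ 457.8 -146.8] y [-153.5 -140.3] x [456.2 461.2]
170 128 mean [ 457.8 -147. ] y [-153.8 -140.4] x [456.2 461.2]
180 151 mean [ 457.8 -147.1] y [-153.7 -140.5] x [456.1 461.2]
scene
60 16 mean [ 472.6 -141. ] y [-151.5 -134.6] x [466.5 476.1]
70 34 mean [ 473.4 -140.8] y [-151.5 -133. ] x [462.5 481.2]
80 36 mean [ 472.9 -141.1] y [-154.7 -132.3] x [461.3 480.1]
90 3
[... 200 characters left out ...]
 -143. ] y [-148.7 -138.6] x [465.5 474.3]
130 19 mean [ 471.6 -143.8] y [-151.5 -137.9] x [465.2 476.8]
140 21 mean [ 470.4 -144.7] y [-152.4 -139.5] x [464.6 475. ]
150 23 mean [ 470.  -142.7] y [-149.5 -138.6] x [463.3 475.8]
160 20 mean [ 469.4 -143. ] y [-149.2 -138.3] x [461.4 474.9]
170 21 mean [ 470.9 -145.3] y [-152.9 -138.3] x [464.  475.9]
180 21 mean [ 471.4 -143.6] y [-149.7 -139.6] x [464.7 475.7]
[317. 182.] 0.69 [ 423.6 -149.2   24.6]
[342. 191.] 0.69 [ 432.1 -123.6   22.7]
[334. 258.] 0.61 [ 503.5 -131.4   24.2]
[302. 286.] 0.49 [ 533.6 -165.5   30. ]
n [347. 222.] 0.84 [ 463.5 -118.8   29.5]
n [290. 202.] 0.71 [ 442.6 -176.7   28.9]
n [284. 254.] 0.62 [ 498.  -184.2   29. ]
```

View pics/w12.png

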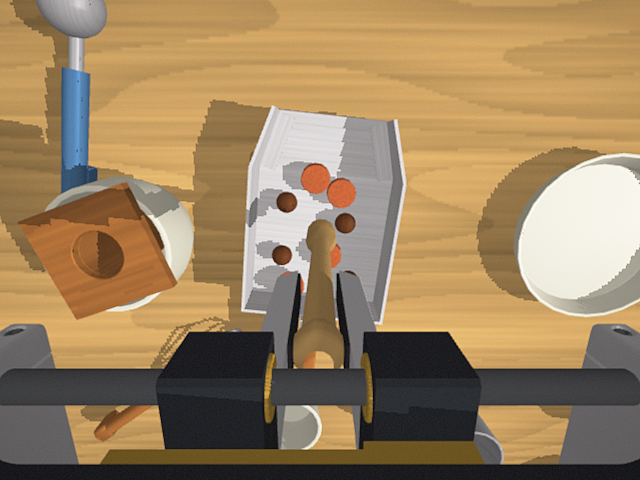

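>>> {"method": "carry_out", "body": {"deltas": [{"travel":[0,1.5,0.2],"rotation":[0,0,0]},{"travel":[0,1.5,0],"rotation":[0,0,0]},{"travel":[0,1,0],"rotation":[0,0,0]},{"travel":[0,0.4,0],"rotation":[0,0,0]},{"travel":[0,0,0],"rotation":[0,0,0]},{"travel":[0,0,0],"rotation":[0,0,0]}]}}

```text
t: 34.88
position: [462.0, -146.5, 116.6]
ee_rot: [[-0.006, 0.001, -1.0], [1.0, -0.0, -0.006], [-0.0, -1.0, -0.001]]
wrist_force: [-1.0, 0.1, 0.3]
opening: 20.2
```

>>> {"method": "carry_out", "body": {"deltas": [{"travel":[0.77,0,-0.12],"rotation":[0,0,0]},{"travel":[0.7,0,-0.36],"rotation":[0,0,0]},{"travel":[0.55,0,-0.55],"rotation":[0,0,0]},{"travel":[0.36,0,-0.7],"rotation":[0,0,0]},{"travel":[0.12,0,-0.77],"rotation":[0,0,0]},{"travel":[-0.12,0,-0.77],"rotation":[0,0,0]},{"travel":[-0.36,0,-0.7],"rotation":[0,0,0]},{"travel":[-0.55,0,-0.55],"rotation":[0,0,0]},{"travel":[-0.7,0,-0.36],"rotation":[0,0,0]},{"travel":[-0.77,0,-0.12],"rotation":[0,0,0]},{"travel":[-0.77,0,0.12],"rotation":[0,0,0]},{"travel":[-0.7,0,0.36],"rotation":[0,0,0]},{"travel":[-0.55,0,0.55],"rotation":[0,0,0]},{"travel":[-0.36,0,0.7],"rotation":[0,0,0]},{"travel":[-0.12,0,0.77],"rotation":[0,0,0]},{"travel":[0.12,0,0.77],"rotation":[0,0,0]},{"travel":[0.36,0,0.7],"rotation":[0,0,0]},{"travel":[0.55,0,0.55],"rotation":[0,0,0]},{"travel":[0.7,0,0.36],"rotation":[0,0,0]},{"travel":[0.77,0,0.12],"rotation":[0,0,0]}]}}

```text
t: 36.55
position: [460.9, -145.6, 116.2]
ee_rot: [[-0.006, 0.0, -1.0], [1.0, -0.0, -0.006], [-0.0, -1.0, -0.0]]
wrist_force: [-0.5, 0.1, -0.5]
opening: 19.6
```

```bash
python3 - <<'E'
from h import *
s=st()
p=capture("wrist");cv2.imwrite("pics/w13.png",p["frame"])
stickcol(p,s,*s["position"][:2],22,range(20,150,20))
for k in recognise("biscuit1",p): print(np.round(k["uv"]),round(k["confidence"],2),np.round(world(p,k["uv"],s),1))
for k in recognise("nut1",p): print("n",np.round(k["uv"]),round(k["confidence"],2),np.round(world(p,k["uv"],s),1))
E
```

```text
t 36.55 pos [ 460.9 -145.6  116.2] yaw 90.3 ydir [ 0. -0. -1.] open 19.6 F [-0.5  0.1 -0.5]
20 54 mean [ 450.6 -137.4] y [-152.3 -128.4] x [441.7 461.4]
40 68 mean [ 458.1 -143. ] y [-154.3 -131.7] x [455.7 463.2]
60 189 mean [ 463.3 -143.6] y [-152.3 -134.3] x [458.9 471.3]
80 59 mean [ 461.2 -143.8] y [-150.3 -137.7] x [459.6 464.1]
100 78 mean [ 460.3 -144.4] y [-150.8 -138.3] x [458.6 463.1]
120 105 mean [ 459.3 -144.9] y [-151.6 -138.6] x [457.7 462.3]
140 149 mean [ 458.3 -145.6] y [-152.8 -138.6] x [456.6 461.7]
[344. 202.] 0.97 [ 434.5 -123.9   24.5]
[272. 272.] 0.91 [ 502.2 -190.9   22.6]
[258. 302.] 0.88 [ 529.5 -204.5   31.4]
[314. 185.] 0.75 [ 419.1 -151.5   25.1]
n [284. 208.] 0.87 [ 440.1 -178.3   27.4]
n [259. 254.] 0.62 [ 482.9 -201.7   28. ]
n [377. 250.] 0.57 [477.8 -93.5  29.5]
```

>>> {"method": "carry_out", "body": {"deltas": [{"travel":[0.77,0,-0.12],"rotation":[0,0,0]},{"travel":[0.7,0,-0.36],"rotation":[0,0,0]},{"travel":[0.55,0,-0.55],"rotation":[0,0,0]},{"travel":[0.36,0,-0.7],"rotation":[0,0,0]},{"travel":[0.12,0,-0.77],"rotation":[0,0,0]},{"travel":[-0.12,0,-0.77],"rotation":[0,0,0]},{"travel":[-0.36,0,-0.7],"rotation":[0,0,0]},{"travel":[-0.55,0,-0.55],"rotation":[0,0,0]},{"travel":[-0.7,0,-0.36],"rotation":[0,0,0]},{"travel":[-0.77,0,-0.12],"rotation":[0,0,0]},{"travel":[-0.77,0,0.12],"rotation":[0,0,0]},{"travel":[-0.7,0,0.36],"rotation":[0,0,0]},{"travel":[-0.55,0,0.55],"rotation":[0,0,0]},{"travel":[-0.36,0,0.7],"rotation":[0,0,0]},{"travel":[-0.12,0,0.77],"rotation":[0,0,0]},{"travel":[0.12,0,0.77],"rotation":[0,0,0]},{"travel":[0.36,0,0.7],"rotation":[0,0,0]},{"travel":[0.55,0,0.55],"rotation":[0,0,0]},{"travel":[0.7,0,0.36],"rotation":[0,0,0]},{"travel":[0.77,0,0.12],"rotation":[0,0,0]}]}}

```text
t: 38.37
position: [460.8, -145.9, 116.1]
ee_rot: [[-0.005, -0.0, -1.0], [1.0, -0.001, -0.005], [-0.001, -1.0, 0.0]]
wrist_force: [-0.5, 0.2, -1.2]
opening: 19.8
```

>>> {"method": "carry_out", "body": {"deltas": [{"travel":[0.77,0,-0.12],"rotation":[0,0,0]},{"travel":[0.7,0,-0.36],"rotation":[0,0,0]},{"travel":[0.55,0,-0.55],"rotation":[0,0,0]},{"travel":[0.36,0,-0.7],"rotation":[0,0,0]},{"travel":[0.12,0,-0.77],"rotation":[0,0,0]},{"travel":[-0.12,0,-0.77],"rotation":[0,0,0]},{"travel":[-0.36,0,-0.7],"rotation":[0,0,0]},{"travel":[-0.55,0,-0.55],"rotation":[0,0,0]},{"travel":[-0.7,0,-0.36],"rotation":[0,0,0]},{"travel":[-0.77,0,-0.12],"rotation":[0,0,0]},{"travel":[-0.77,0,0.12],"rotation":[0,0,0]},{"travel":[-0.7,0,0.36],"rotation":[0,0,0]},{"travel":[-0.55,0,0.55],"rotation":[0,0,0]},{"travel":[-0.36,0,0.7],"rotation":[0,0,0]},{"travel":[-0.12,0,0.77],"rotation":[0,0,0]},{"travel":[0.12,0,0.77],"rotation":[0,0,0]},{"travel":[0.36,0,0.7],"rotation":[0,0,0]},{"travel":[0.55,0,0.55],"rotation":[0,0,0]},{"travel":[0.7,0,0.36],"rotation":[0,0,0]},{"travel":[0.77,0,0.12],"rotation":[0,0,0]}]}}

```text
t: 40.03
position: [460.9, -145.4, 116.2]
ee_rot: [[-0.006, 0.0, -1.0], [1.0, 0.0, -0.006], [0.0, -1.0, -0.0]]
wrist_force: [-0.1, 0.6, -1.1]
opening: 19.7
```

>>> {"method": "carry_out", "body": {"deltas": [{"travel":[0.77,0,-0.12],"rotation":[0,0,0]},{"travel":[0.7,0,-0.36],"rotation":[0,0,0]},{"travel":[0.55,0,-0.55],"rotation":[0,0,0]},{"travel":[0.36,0,-0.7],"rotation":[0,0,0]},{"travel":[0.12,0,-0.77],"rotation":[0,0,0]},{"travel":[-0.12,0,-0.77],"rotation":[0,0,0]},{"travel":[-0.36,0,-0.7],"rotation":[0,0,0]},{"travel":[-0.55,0,-0.55],"rotation":[0,0,0]},{"travel":[-0.7,0,-0.36],"rotation":[0,0,0]},{"travel":[-0.77,0,-0.12],"rotation":[0,0,0]},{"travel":[-0.77,0,0.12],"rotation":[0,0,0]},{"travel":[-0.7,0,0.36],"rotation":[0,0,0]},{"travel":[-0.55,0,0.55],"rotation":[0,0,0]},{"travel":[-0.36,0,0.7],"rotation":[0,0,0]},{"travel":[-0.12,0,0.77],"rotation":[0,0,0]},{"travel":[0.12,0,0.77],"rotation":[0,0,0]},{"travel":[0.36,0,0.7],"rotation":[0,0,0]},{"travel":[0.55,0,0.55],"rotation":[0,0,0]},{"travel":[0.7,0,0.36],"rotation":[0,0,0]},{"travel":[0.77,0,0.12],"rotation":[0,0,0]}]}}

```text
t: 41.7
position: [461.0, -145.4, 116.2]
ee_rot: [[-0.006, 0.0, -1.0], [1.0, 0.0, -0.006], [0.0, -1.0, -0.0]]
wrist_force: [0.0, 0.6, -0.8]
opening: 20.3
```

```bash
python3 - <<'E'
from h import *
s=st()
p=capture("wrist");cv2.imwrite("pics/w14.png",p["frame"])
stickcol(p,s,*s["position"][:2],22,range(20,150,20))
for k in recognise("biscuit1",p): print(np.round(k["uv"]),round(k["confidence"],2),np.round(world(p,k["uv"],s),1))
for k in recognise("nut1",p): print("n",np.round(k["uv"]),round(k["confidence"],2),np.round(world(p,k["uv"],s),1))
q=capture("top")
for n in("pan_grip","pan_lip","pan"):
  k=place_of(n,q)[0];print(n,k["confidence"],world(q,k["uv"],z={"pan_grip":74,"pan_lip":22,"pan":8}[n]))
E
```

```text
t 41.7 pos [ 461.  -145.4  116.2] yaw 90.3 ydir [ 0.  0. -1.] open 20.3 F [ 0.   0.6 -0.8]
20 112 mean [ 456.8 -151.4] y [-166.5 -129.3] x [442.1 468.1]
40 63 mean [ 463.1 -141.8] y [-153.3 -130.8] x [460.6 468. ]
60 189 mean [ 467.7 -142.3] y [-151.4 -133.9] x [463.3 476.1]
80 52 mean [ 464.7 -143.6] y [-149.3 -137.7] x [463.1 467.3]
100 74 mean [ 463.4 -143.7] y [-150.4 -137.5] x [461.9 466.5]
120 93 mean [ 461.8 -144.3] y [-150.9 -138. ] x [460.1 465. ]
140 130 mean [ 460.2 -144.7] y [-151.6 -138.2] x [458.6 463.5]
[266. 297.] 0.93 [ 528.7 -197.9   23.2]
[314. 184.] 0.89 [ 418.4 -151.2   23.6]
[346. 199.] 0.62 [ 432.5 -122.4   22.6]
[283. 231.] 0.56 [ 462.1 -179.    22.9]
n [258. 237.] 0.91 [ 466.4 -202.    29. ]
n [376. 250.] 0.57 [477.8 -94.3  29.6]
n [279. 201.] 0.56 [ 433.1 -181.5   29.3]
pan_grip 0.51 [ 539.70813543 -119.09926325   74.        ]
pan_lip 0.83 [ 361.60949556 -130.60154207   22.        ]Traceback (most recent call last):
  File "<stdin>", line 9, in <module>
IndexError: list index out of range
```

>>> {"method": "carry_out", "body": {"deltas": [{"travel":[0,0,0.5],"rotation":[0,0,0]},{"travel":[0,0,0.5],"rotation":[0,0,0]},{"travel":[0,0,0.5],"rotation":[0,0,0]},{"travel":[0,0,0.5],"rotation":[0,0,0]},{"travel":[0,0,0],"rotation":[0,0,0]},{"travel":[0,0,0],"rotation":[0,0,0]},{"travel":[0,-1.5,0],"rotation":[0,0,0]},{"travel":[0,-2.5,0],"rotation":[0,0,0]},{"travel":[0,-2.5,0],"rotation":[0,0,0]},{"travel":[0,-2.2,0],"rotation":[0,0,0]},{"travel":[0,0,0],"rotation":[0,0,0]}]}}

```text
t: 42.97
position: [444.1, -147.6, 208.4]
ee_rot: [[-0.006, 0.009, -1.0], [1.0, -0.004, -0.006], [-0.004, -1.0, -0.009]]
wrist_force: [0.7, 0.1, 0.6]
opening: 20.1
```

>>> {"method": "carry_out", "body": {"deltas": [{"travel":[-1.5,0,-0.2],"rotation":[0,0,0]},{"travel":[-2.5,0,-0.4],"rotation":[0,0,0]},{"travel":[-2.7,0,-0.5],"rotation":[0,0,0]},{"travel":[-2.7,0,-0.5],"rotation":[0,0,0]},{"travel":[-2.7,0,-0.5],"rotation":[0,0,0]},{"travel":[-2.7,0,-0.5],"rotation":[0,0,0]},{"travel":[-2.7,0,-0.4],"rotation":[0,0,0]},{"travel":[-1.8,0,-0.2],"rotation":[0,0,0]},{"travel":[-0.8,0,0],"rotation":[0,0,0]},{"travel":[0,0,0],"rotation":[0,0,0]},{"travel":[0,0,0],"rotation":[0,0,0]},{"travel":[0,0,0],"rotation":[0,0,0]}]}}

```text
t: 43.97
position: [474.8, -346.1, 202.8]
ee_rot: [[-0.007, -0.0, -1.0], [1.0, 0.001, -0.007], [0.001, -1.0, 0.0]]
wrist_force: [-0.9, -0.2, -1.2]
opening: 20.4
```

```bash
python3 - <<'E'
from h import *
s=st()
p=capture("wrist");cv2.imwrite("pics/w15.png",p["frame"])
stickcol(p,s,*s["position"][:2],26,range(90,230,10))
W,D=wcloud(p,s)
# hole: points around crock below cover top
m=(np.hypot(W[...,0]-481,W[...,1]+345)<26)&(W[...,2]<78)&(D>0)
print("hole pts",m.sum(),np.round(W[m].min(0)),np.round(W[m].max(0)))
m=(np.hypot(W[...,0]-481,W[...,1]+345)<60)&(abs(W[...,2]-84)<4)&(D>0)
r=cv2.minAreaRect(W[m][:,:2].astype(np.float32));print("cover",r)
for c in (p,):
  for k in place_of("crock_mouth",c)[:1]:print(k,world(c,k["uv"],s,z=84))
t=capture("top")
for k in place_of("crock_mouth",t)[:1]:print(k,world(t,k["uv"],None,z=84))
E
```

```text
t 43.97 pos [ 474.8 -346.1  202.8] yaw 90.4 ydir [-0.     0.001 -1.   ] open 20.4 F [-0.9 -0.2 -1.2]
110 36 mean [ 477.7 -342.2] y [-353.1 -331.2] x [475.3 482.8]
120 60 mean [ 477.  -342.3] y [-353.2 -332. ] x [474.8 481.7]
130 94 mean [ 477.5 -343.4] y [-355.3 -331.1] x [474.  486.8]
140 292 mean [ 481.2 -342.8] y [-354.4 -331.7] x [475.  492.2]
150 117 mean [ 481.3 -343.1] y [-350.9 -335.5] x [478.  488.8]
160 55 mean [ 479.1 -343.5] y [-349.5 -337.7] x [477.6 481.9]
170 57 mean [ 478.5 -344.2] y [-350.6 -338.1] x [476.8 481.4]
180 70 mean [ 477.6 -344.2] y [-350.5 -337.9] x [476.  480.8]
190 77 mean [ 476.9 -344.6] y [-351.1 -338.2] x [475.2 480. ]
200 84 mean [ 476.  -344.7] y [-351.1 -338.6] x [474.6 478.9]
210 108 mean [ 475.4 -345. ] y [-351.6 -338.5] x [473.6 478.9]
220 121 mean [ 474.6 -345.4] y [-352.  -338.8] x [473.  477.9]
hole pts 1087 [ 473. -365.    9.] [ 503. -321.   78.]
cover ((481.3439636230469, -343.5220031738281), (100.4355239868164, 100.08214569091797), 19.68109893798828)
{'uv': [319.2, 231.3], 'confidence': 0.58} [ 482.7872956  -346.48904041   84.        ]
{'uv': [447.1, 256.5], 'confidence': 0.77} [ 477.78515762 -341.35231333   84.        ]
```

View pics/w15.png

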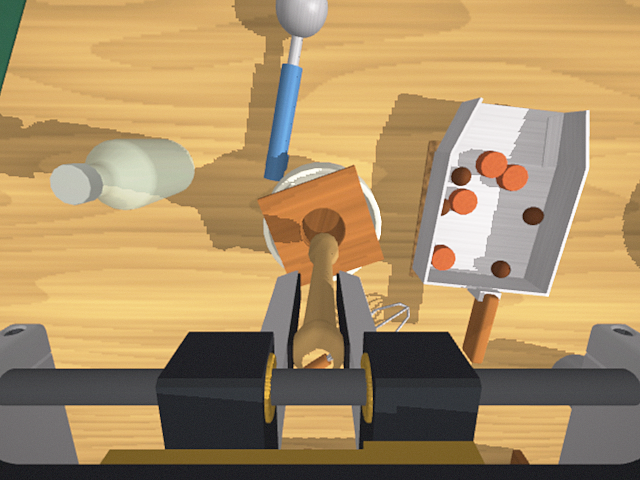

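>>> {"method": "carry_out", "body": {"deltas": [{"travel":[-0.1,0,0.6],"rotation":[0,0,0]},{"travel":[0,2,0],"rotation":[0,0,0]},{"travel":[0,2,0],"rotation":[0,0,0]},{"travel":[0,2,0],"rotation":[0,0,0]},{"travel":[0,2,0],"rotation":[0,0,0]},{"travel":[0,0.9,0],"rotation":[0,0,0]},{"travel":[0,0,0],"rotation":[0,0,0]},{"travel":[0,0,0],"rotation":[0,0,0]}]}}

```text
t: 44.83
position: [468.7, -348.3, 114.4]
ee_rot: [[-0.006, 0.0, -1.0], [1.0, -0.0, -0.006], [-0.0, -1.0, -0.0]]
wrist_force: [0.1, 0.1, -0.5]
opening: 20.1
```

```bash
python3 - <<'E'
from h import *
s=st()
p=capture("wrist")
stickcol(p,s,481,-345,28,range(88,190,15))
E
```

```text
t 44.83 pos [ 468.7 -348.3  114.4] yaw 90.3 ydir [ 0. -0. -1.] open 20.1 F [ 0.1  0.1 -0.5]
88 66 mean [ 471.9 -346.4] y [-352.8 -339.9] x [470.3 475.5]
103 79 mean [ 470.7 -346.9] y [-353.4 -340.6] x [469.1 473.8]
118 99 mean [ 469.6 -347.2] y [-353.8 -340.8] x [467.8 472.8]
133 119 mean [ 468.4 -347.7] y [-354.4 -341. ] x [466.6 471.8]
148 332 mean [ 463.7 -345.2] y [-360.9 -330.8] x [457.8 470.5]
163 481 mean [ 463.  -344.1] y [-360.7 -329.7] x [457.8 472.4]
178 614 mean [ 462.3 -344.2] y [-360.7 -329.6] x [457.8 470.3]
```

>>> {"method": "carry_out", "body": {"deltas": [{"travel":[0,0,0],"rotation":[0,0,0]},{"travel":[0,0,0],"rotation":[0,0,0]},{"travel":[0,0,0],"rotation":[0,0,0]},{"travel":[0,0,0],"rotation":[0,0,0]},{"travel":[0,0,0],"rotation":[0,0,0]},{"travel":[0,0,0],"rotation":[0,0,0]},{"travel":[0,0,0],"rotation":[0,0,0]},{"travel":[0,0,0],"rotation":[0,0,0]},{"travel":[0,-2,0],"rotation":[0,0,0]},{"travel":[0,-4,0],"rotation":[0,0,0]},{"travel":[0,-4,0],"rotation":[0,0,0]},{"travel":[0,0,0],"rotation":[0,0,0]},{"travel":[0,0,0],"rotation":[0,0,0]},{"travel":[0,0,0],"rotation":[0,0,0]}], "jaw": 0.75}}

```text
t: 46.05
position: [468.7, -348.2, 213.6]
ee_rot: [[-0.006, -0.0, -1.0], [1.0, 0.0, -0.006], [0.0, -1.0, 0.0]]
wrist_force: [0.2, 0.4, -0.2]
opening: 70.7
```

```bash
python3 - <<'E'
from h import *
s=st()
p=capture("wrist")
stickcol(p,s,478,-345,32,range(88,230,15))
for n in("pan_grip","pan_lip","pan"):
  for c,ss in ((p,s),(capture("top"),None),(capture("scene"),None)):
    for k in place_of(n,c)[:1]:print(n,round(k["confidence"],2),np.round(world(c,k["uv"],ss,z={"pan_grip":78,"pan_lip":22,"pan":8}[n]),1),np.round(world(c,k["uv"],ss),1))
# handle bar from wrist cloud: z 60..85, near (560..660,-190..-120)
for c,ss in ((p,s),(capture("top"),None)):
    W,D=wcloud(c,ss)
    m=(D>0)&(W[...,2]>62)&(W[...,2]<90)&(W[...,0]>560)&(W[...,0]<660)&(W[...,1]>-200)&(W[...,1]<-100)
    P=W[m];print(len(P))
    if len(P)>20:
        print(np.round(P.min(0)),np.round(P.max(0)),cv2.minAreaRect(P[:,:2].astype(np.float32)))
        print(np.round(cv2.fitLine(P[:,:2].astype(np.float32),cv2.DIST_HUBER,0,.01,.01).ravel(),3))
    # pan wall tops
    m=(D>0)&(abs(W[...,2]-58)<5)&(W[...,0]>330)&(W[...,0]<570)&(W[...,1]>-235)&(W[...,1]<-60)
    P=W[m];print("walls",len(P),cv2.minAreaRect(P[:,:2].astype(np.float32)) if len(P)>20 else "")
E
```

```text
t 46.05 pos [ 468.7 -348.2  213.6] yaw 90.3 ydir [-0.  0. -1.] open 70.7 F [ 0.2  0.4 -0.2]
88 38 mean [ 479.  -345.1] y [-351.8 -338.9] x [477.5 482.1]
103 48 mean [ 479.6 -345.7] y [-351.8 -339.2] x [477.7 482.7]
118 56 mean [ 480.7 -345.7] y [-352.6 -338.8] x [478.8 485.8]
133 61 mean [ 481.3 -345.7] y [-352.5 -338.5] x [479.6 484.9]
148 76 mean [ 481.9 -345.4] y [-352.4 -338.8] x [480.1 484.8]
163 87 mean [ 482.5 -345.9] y [-352.6 -338.7] x [480.7 486.3]
178 103 mean [ 483.2 -345.6] y [-352.8 -338.5] x [481.5 486.6]
193 80 mean [ 481.7 -346.3] y [-355.5 -336.7] x [479.5 486.4]
208 234 mean [ 487.8 -345.9] y [-353.3 -337.9] x [482.3 497.3]
pan_grip 0.87 [ 582.4 -165.    78. ] [ 584.8 -162.7   73.8]
pan_grip 0.87 [ 587.3 -161.9   78. ] [ 588.6 -162.7   71.5]
pan_grip 0.93 [ 611.  -140.1   78. ] [ 598.8 -150.2   65.8]Traceback (most recent call last):
  File "<stdin>", line 7, in <module>
ValueError: only the last four pictures can be asked about
```

>>> {"method": "carry_out", "body": {"deltas": [{"travel":[3.2,0,-1.8],"rotation":[0,0,0]},{"travel":[3.2,0,-1.8],"rotation":[0,0,0]},{"travel":[3.2,0,-1.8],"rotation":[0,0,0]},{"travel":[3.2,0,-1.8],"rotation":[0,0,0]},{"travel":[3.2,0,-1.8],"rotation":[0,0,0]},{"travel":[3.1,0,-1.9],"rotation":[0,0,0]},{"travel":[0,4,0],"rotation":[0,5.8,0]},{"travel":[0,4,0],"rotation":[0,0,0]},{"travel":[0,0,0],"rotation":[0,0,0]},{"travel":[0,0,0],"rotation":[0,0,0]},{"travel":[0,0,0],"rotation":[0,0,0]}]}}

```text
t: 47.37
position: [577.8, -157.5, 136.3]
ee_rot: [[0.096, 0.003, -0.995], [0.995, -0.001, 0.096], [-0.001, -1.0, -0.003]]
wrist_force: [1.0, -0.6, 1.3]
opening: 70.4
```

```bash
python3 - <<'E'
from h import *
s=st()
p=capture("wrist");cv2.imwrite("pics/w16.png",p["frame"])
for n in("pan_grip","pan_lip","pan"):
    for k in place_of(n,p)[:1]:print(n,round(k["confidence"],2),np.round(world(p,k["uv"],s,z={"pan_grip":59,"pan_lip":22,"pan":8}[n]),1),np.round(world(p,k["uv"],s),1))
for c,ss in ((p,s),(capture("scene"),None)):
    W,D=wcloud(c,ss)
    m=(D>0)&(W[...,2]>64)&(W[...,2]<86)&(W[...,0]>565)&(W[...,0]<660)&(W[...,1]>-200)&(W[...,1]<-100)
    P=W[m];print("handle",len(P))
    if len(P)>20:
        print(np.round(P.min(0)),np.round(P.max(0)),cv2.minAreaRect(P[:,:2].astype(np.float32)))
    m=(D>0)&(abs(W[...,2]-58)<5)&(W[...,0]>330)&(W[...,0]<570)&(W[...,1]>-240)&(W[...,1]<-50)
    P=W[m];print("walls",len(P),cv2.minAreaRect(P[:,:2].astype(np.float32)) if len(P)>20 else "")
E
```

```text
t 47.37 pos [ 577.8 -157.5  136.3] yaw 84.5 ydir [ 0.003 -0.001 -1.   ] open 70.4 F [ 1.  -0.6  1.3]
pan_grip 0.84 [ 591.6 -158.    59. ] [ 587.2 -157.7   72.4]
pan 0.84 [ 487.5 -146.5    8. ] [ 487.5 -146.5    7.2]
handle 1383
[ 565. -169.   64.] [ 643. -144.   75.] ((604.0491333007812, -156.35470581054688), (22.197593688964844, 77.89183807373047), 87.7045669555664)
walls 1462 ((483.620361328125, -146.6361541748047), (145.95492553710938, 171.23529052734375), 84.32946014404297)
handle 203
[ 566. -169.   64.] [ 648. -140.   77.] ((605.5018310546875, -156.89588928222656), (21.54429817199707, 82.5443344116211), 79.28801727294922)
walls 119 ((468.17303466796875, -144.231201171875), (149.53121948242188, 202.61227416992188), 86.02735900878906)
```

View pics/w16.png

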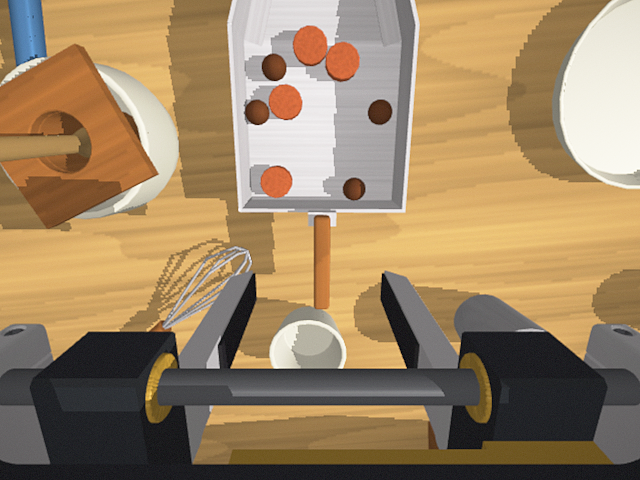

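>>> {"method": "carry_out", "body": {"deltas": [{"travel":[0.25,4,0.1],"rotation":[0,0,0]},{"travel":[0,4,0],"rotation":[0,0,0]},{"travel":[0,3.5,0],"rotation":[0,0,0]},{"travel":[0,1.9,0],"rotation":[0,0,0]},{"travel":[0,0,0],"rotation":[0,0,0]},{"travel":[0,0,0],"rotation":[0,0,0]},{"travel":[0,0,0],"rotation":[0,0,0]}]}}

```text
t: 48.2
position: [578.0, -155.0, 2.9]
ee_rot: [[0.095, 0.005, -0.995], [0.995, -0.002, 0.095], [-0.001, -1.0, -0.005]]
wrist_force: [0.4, -0.6, -0.0]
opening: 70.5
```

>>> {"method": "carry_out", "body": {"deltas": [{"travel":[0,0,0],"rotation":[0,0,0]},{"travel":[0,0,0],"rotation":[0,0,0]},{"travel":[0,0,0],"rotation":[0,0,0]},{"travel":[0,0,0],"rotation":[0,0,0]},{"travel":[0,0,0],"rotation":[0,0,0]},{"travel":[0,0,0],"rotation":[0,0,0]},{"travel":[0,0,0],"rotation":[0,0,0]},{"travel":[0,0,0],"rotation":[0,0,0]},{"travel":[0,0,0],"rotation":[0,0,0]},{"travel":[0,0,0],"rotation":[0,0,0]},{"travel":[0,0,0],"rotation":[0,0,0]},{"travel":[0,0,0],"rotation":[0,0,0]},{"travel":[0,-0.5,0],"rotation":[0,0,0]},{"travel":[0,-1,0],"rotation":[0,0,0]},{"travel":[0,-1,0],"rotation":[0,0,0]},{"travel":[0,-0.5,0],"rotation":[0,0,0]},{"travel":[0,0,0],"rotation":[0,0,0]},{"travel":[0,0,0],"rotation":[0,0,0]}], "jaw": 0.02, "squeeze": 60}}

```text
t: 49.7
position: [576.5, -154.3, 30.9]
ee_rot: [[0.095, 0.002, -0.995], [0.995, -0.0, 0.095], [-0.0, -1.0, -0.002]]
wrist_force: [-0.0, 0.4, -4.8]
opening: 13.7
```

```bash
cat >> h.py <<'E'
def panpose(p,s=None,cx=487,cy=-146,rad=130):
    "fit back/side wall tops & report floor-plane tilt from the inner floor in tool frame (wrist)"
    D=p["depth"];f=240/np.tan(np.radians(p["fov_y"]/2));T=np.array(p["tool_from_camera"])
    v,u=np.mgrid[:480,:640];c=np.stack([(u-p["cx"])/f*D,(v-p["cy"])/f*D,D],-1)@T[:3,:3].T+T[:3,3]
    # floor: tool z 25..140, |x|<60, y between -30 and 20
    m=(D>0)&(c[...,2]>35)&(c[...,2]<140)&(abs(c[...,0])<55)&(c[...,1]>-40)&(c[...,1]<40)
    P=c[m];
    for _ in range(5):
        A=np.c_[P[:,0],P[:,2],np.ones(len(P))];w=np.linalg.lstsq(A,P[:,1],rcond=None)[0]
        r=P[:,1]-A@w;P=P[r>-3] if _<4 else P
    print("floor y=%.3f x + %.3f z + %.1f"%tuple(w),"n",len(P),"tilt deg (lip down +) %.1f"%np.degrees(np.arctan(w[1])),"rms",r.std().round(2))
E
python3 - <<'E'
from h import *
s=st()
p=capture("wrist");cv2.imwrite("pics/w17.png",p["frame"])
panpose(p,s)
E
```

```text
t 49.7 pos [ 576.5 -154.3   30.9] yaw 84.5 ydir [ 0.002 -0.    -1.   ] open 13.7 F [-0.   0.4 -4.8]
floor y=0.001 x + 0.002 z + -7.3 n 30742 tilt deg (lip down +) 0.1 rms 0.68
```

>>> {"method": "carry_out", "body": {"deltas": [{"travel":[0,-1.5,0],"rotation":[0,0,0]},{"travel":[0,-2.5,0],"rotation":[0,0,0]},{"travel":[0,-2.5,0],"rotation":[0,0,0]},{"travel":[0,-1.5,0],"rotation":[0,0,0]},{"travel":[0.8,-1,-0.2],"rotation":[0,0,0]},{"travel":[1.6,0,-0.4],"rotation":[0,0,0]},{"travel":[2.3,0,-0.6],"rotation":[0,0,0]},{"travel":[2.5,0,-0.7],"rotation":[0,0,0]},{"travel":[2.6,0,-0.7],"rotation":[0,0,0]},{"travel":[2.6,0,-0.7],"rotation":[0,0,0]},{"travel":[2.6,0,-0.7],"rotation":[0,0,0]},{"travel":[2.6,0,-0.7],"rotation":[0,0,0]},{"travel":[2.6,0,-0.7],"rotation":[0,0,0]},{"travel":[2.6,0,-0.7],"rotation":[0,0,0]},{"travel":[2.6,0,-0.7],"rotation":[0,0,0]},{"travel":[2.6,0,-0.7],"rotation":[0,0,0]},{"travel":[2.5,0,-0.7],"rotation":[0,0,0]},{"travel":[2.3,0,-0.6],"rotation":[0,0,0]},{"travel":[1.7,0,-0.5],"rotation":[0,0,0]},{"travel":[0.8,0,-0.3],"rotation":[0,0,0]}]}}

```text
t: 51.42
position: [704.5, 191.7, 117.6]
ee_rot: [[0.092, -0.003, -0.996], [0.996, 0.001, 0.092], [0.0, -1.0, 0.003]]
wrist_force: [-0.9, -0.7, -3.4]
opening: 13.6
```

>>> {"method": "carry_out", "body": {"deltas": [{"travel":[0,0,0],"rotation":[0,-1.5,0]},{"travel":[0,0,0],"rotation":[0,-3,0]},{"travel":[0,0,0],"rotation":[0,-3.5,0]},{"travel":[0,0,0],"rotation":[0,-3.5,0]},{"travel":[0,0,0],"rotation":[0,-2.5,0]},{"travel":[0,0,0],"rotation":[0,-1.5,0]},{"travel":[0,0,0],"rotation":[0,0,0]},{"travel":[0,0,0],"rotation":[0,0,0]},{"travel":[0,0,0],"rotation":[0,0,0]}]}}

```text
t: 52.17
position: [704.8, 187.9, 119.4]
ee_rot: [[-0.173, -0.001, -0.985], [0.985, -0.0, -0.173], [-0.0, -1.0, 0.001]]
wrist_force: [0.4, -1.2, -4.6]
opening: 13.7
```

```bash
python3 - <<'E'
from h import *
s=st()
p=capture("wrist");cv2.imwrite("pics/w18.png",p["frame"])
panpose(p,s)
E_=np.array(s["ee_rot"]);print("lip",np.round(E_@np.array([0,-21.3,218])+s["position"],1))
for c,ss in ((p,s),(capture("scene"),None),(capture("top"),None)):
    for k in place_of("dish",c)[:1]:print("dish",round(k["confidence"],2),np.round(world(c,k["uv"],ss,z=0),1))
    W,D=wcloud(c,ss)
    m=(D>0)&(abs(W[...,2]-24)<4)&(np.hypot(W[...,0]-482,W[...,1]-150)<110)
    P=W[m]
    if len(P)>20:print(len(P),cv2.minEnclosingCircle(P[:,:2].astype(np.float32)))
for k in recognise("biscuit1",p): print(np.round(k["uv"]),round(k["confidence"],2),np.round(world(p,k["uv"],s),1))
E
```

```text
t 52.17 pos [704.8 187.9 119.4] yaw 100.0 ydir [-0.001 -0.    -1.   ] open 13.7 F [ 0.4 -1.2 -4.6]
floor y=0.001 x + 0.002 z + -7.3 n 30601 tilt deg (lip down +) 0.1 rms 0.69
lip [490.2 150.1 140.9]
dish 0.35 [609.1  67.9   0. ]
134 ((476.81182861328125, 201.64114379882812), 73.24745178222656)
dish 0.64 [507.5 179.8   0. ]
205 ((477.83447265625, 134.68829345703125), 85.92523193359375)
[299.   8.] 0.83 [567.2 152.6 142.6]
[242. 217.] 0.73 [674.4 137.2 142.6]
[255.  82.] 0.66 [603.3 135.8 142.3]
[353.  20.] 0.65 [567.5 179.5 143.1]
```

```bash
python3 - <<'E'
from h import *
for n in ("top","scene"):
    q=capture(n);im=cv2.imread(f"pics/{n}0.png");hsv=cv2.cvtColor(im,cv2.COLOR_BGR2HSV)
    m=((hsv[...,1]<70)&(hsv[...,2]>90)).astype(np.uint8)
    k,l,stt,c=cv2.connectedComponentsWithStats(m)
    x,y=(234,261) if n=="top" else (401,297)
    i=l[y,x];print(n,stt[i])
    cs,_=cv2.findContours((l==i).astype(np.uint8),cv2.RETR_EXTERNAL,cv2.CHAIN_APPROX_NONE)
    h=cv2.convexHull(max(cs,key=cv2.contourArea))[:,0]
    P=np.array([world(q,a,z=26)[:2] for a in h]).astype(np.float32)
    print(cv2.fitEllipse(P))
E
```

```text
top [ 196  224   76   75 4308]
((484.54931640625, 153.09754943847656), (177.8577117919922, 178.6577606201172), 168.91810607910156)
scene [ 362  270   79   56 3447]
((488.6930847167969, 154.39805603027344), (178.4064178466797, 196.70668029785156), 115.88874816894531)
```

>>> {"method": "carry_out", "body": {"deltas": [{"travel":[0.2,1,-0.5],"rotation":[0,0,0]},{"travel":[0.2,2,-0.5],"rotation":[0,0,0]},{"travel":[0,2,0],"rotation":[0,0,0]},{"travel":[0,1.5,0],"rotation":[0,0,0]},{"travel":[0,1,0],"rotation":[0,0,0]},{"travel":[0,0.5,0],"rotation":[0,0,0]},{"travel":[0,0,0],"rotation":[0,0,0]},{"travel":[0,0,0],"rotation":[0,0,0]},{"travel":[0,0,0],"rotation":[0,0,0]},{"travel":[0,0,0],"rotation":[0,0,0]}]}}

```text
t: 53.45
position: [715.4, 194.0, 42.1]
ee_rot: [[-0.174, 0.003, -0.985], [0.985, 0.001, -0.174], [0.0, -1.0, -0.003]]
wrist_force: [-0.8, 0.3, -4.8]
opening: 14.0
```

>>> {"method": "carry_out", "body": {"deltas": [{"travel":[0,-0.95,-0.06],"rotation":[-2.5,0,0]},{"travel":[0,-0.95,-0.06],"rotation":[-2.5,0,0]},{"travel":[0,-0.95,-0.06],"rotation":[-2.5,0,0]},{"travel":[0,-0.95,-0.06],"rotation":[-2.5,0,0]},{"travel":[0,0,0],"rotation":[0,0,0]},{"travel":[0,0,0],"rotation":[0,0,0]}]}}

```text
t: 53.95
position: [714.5, 193.9, 80.4]
ee_rot: [[-0.174, 0.173, -0.969], [0.985, 0.031, -0.171], [0.0, -0.984, -0.176]]
wrist_force: [0.0, -1.0, -4.5]
opening: 14.2
```

```bash
cat >> h.py <<'E'
def lip():
    s=st();E=np.array(s["ee_rot"]);L=E@np.array([0,-21.3,218])+s["position"]
    print("lip",np.round(L,1),"from dish",np.round(np.hypot(L[0]-484.5,L[1]-153),1),"tilt",np.round(np.degrees(np.arccos(-E[2,1])),1),"joints",np.round(s["joint_positions"],0));return s
E
python3 -c "
from h import *
s=lip();panpose(capture('wrist'))"
```

```text
t 53.95 pos [714.5 193.9  80.4] yaw 100.0 ydir [ 0.173  0.031 -0.984] open 14.2 F [ 0.  -1.  -4.5]
lip [499.5 155.9  63. ] from dish 15.3 tilt 10.1 joints [ 11.  23.  68.  -0.  79. -89.]
floor y=0.001 x + 0.002 z + -7.4 n 31142 tilt deg (lip down +) 0.1 rms 0.69
```

>>> {"method": "carry_out", "body": {"deltas": [{"travel":[0,0,0],"rotation":[-1.25,0,0]},{"travel":[0,0,-0.03],"rotation":[-1.25,0,0]},{"travel":[0,-0.47,-0.03],"rotation":[-1.25,0,0]},{"travel":[0,-0.47,-0.03],"rotation":[-1.25,0,0]},{"travel":[0,-0.47,-0.03],"rotation":[-1.25,0,0]},{"travel":[0,-0.47,-0.03],"rotation":[-1.25,0,0]},{"travel":[0,-0.47,-0.03],"rotation":[-1.25,0,0]},{"travel":[0,-0.47,-0.03],"rotation":[-1.25,0,0]},{"travel":[0,0,0],"rotation":[0,0,0]},{"travel":[0,0,0],"rotation":[0,0,0]},{"travel":[0,-0.47,-0.03],"rotation":[-1.25,0,0]},{"travel":[0,-0.47,-0.03],"rotation":[-1.25,0,0]},{"travel":[0,-0.47,-0.03],"rotation":[-1.25,0,0]},{"travel":[0,-0.47,-0.03],"rotation":[-1.25,0,0]},{"travel":[0,0,0],"rotation":[0,0,0]},{"travel":[0,0,0],"rotation":[0,0,0]},{"travel":[0,0,0],"rotation":[0,0,0]},{"travel":[0,0,0],"rotation":[0,0,0]}]}}

```text
t: 55.5
position: [703.0, 191.8, 123.6]
ee_rot: [[-0.174, 0.416, -0.892], [0.985, 0.074, -0.158], [0.0, -0.906, -0.423]]
wrist_force: [-1.6, -0.1, -4.4]
opening: 13.7
```

```bash
python3 -c "
from h import *
s=lip();p=capture('wrist');panpose(p)
for n in('nut1','biscuit1'):
  for c,ss in((p,s),(capture('top'),None)):
    print(n,[(np.round(k['uv']).astype(int).tolist(),round(k['confidence'],2),np.round(world(c,k['uv'],ss)).astype(int).tolist()) for k in recognise(n,c)])
"
```

```text
t 55.5 pos [703.  191.8 123.6] yaw 100.0 ydir [ 0.416  0.074 -0.906] open 13.7 F [-1.6 -0.1 -4.4]
lip [499.6 155.8  50.7] from dish 15.4 tilt 25.0 joints [ 11.   9.  84.  -0.  62. -89.]
floor y=0.000 x + 0.001 z + -7.7 n 32674 tilt deg (lip down +) 0.0 rms 0.69
nut1 []
nut1 [([247, 270], 0.59, [462, 121, 23])]
biscuit1 [([253, 77], 0.96, [600, 139, 98]), ([298, 8], 0.81, [568, 157, 85]), ([240, 210], 0.72, [662, 139, 127])]
biscuit1 [([227, 228], 0.43, [553, 157, 81])]
```

>>> {"method": "carry_out", "body": {"deltas": [{"travel":[0,-0.47,-0.03],"rotation":[-1.25,0,0]},{"travel":[0,-0.47,-0.03],"rotation":[-1.25,0,0]},{"travel":[0,-0.47,-0.03],"rotation":[-1.25,0,0]},{"travel":[0,-0.47,-0.03],"rotation":[-1.25,0,0]},{"travel":[0,-0.47,-0.03],"rotation":[-1.25,0,0]},{"travel":[0,-0.47,-0.03],"rotation":[-1.25,0,0]},{"travel":[0,-0.47,-0.03],"rotation":[-1.25,0,0]},{"travel":[0,-0.47,-0.03],"rotation":[-1.25,0,0]},{"travel":[0,-0.47,-0.03],"rotation":[-1.25,0,0]},{"travel":[0,-0.47,-0.03],"rotation":[-1.25,0,0]},{"travel":[0,-0.47,-0.03],"rotation":[-1.25,0,0]},{"travel":[0,-0.47,-0.03],"rotation":[-1.25,0,0]},{"travel":[0,-0.47,-0.03],"rotation":[-1.25,0,0]},{"travel":[0,-0.47,-0.03],"rotation":[-1.25,0,0]},{"travel":[0,-0.47,-0.03],"rotation":[-1.25,0,0]},{"travel":[0,-0.47,-0.03],"rotation":[-1.25,0,0]},{"travel":[0,0,0],"rotation":[0,0,0]},{"travel":[0,0,0],"rotation":[0,0,0]}]}}

```text
t: 57.35
position: [664.8, 185.1, 188.1]
ee_rot: [[-0.174, 0.696, -0.696], [0.985, 0.123, -0.123], [0.0, -0.707, -0.707]]
wrist_force: [0.1, 0.6, -3.4]
opening: 13.7
```

```bash
python3 -c "
from h import *
s=lip();p=capture('wrist');panpose(p);cv2.imwrite('pics/w19.png',p['frame'])
for n in('nut1','biscuit1'):
  for c,ss in((p,s),(capture('top'),None)):
    print(n,[(np.round(k['uv']).astype(int).tolist(),round(k['confidence'],2),np.round(world(c,k['uv'],ss)).astype(int).tolist()) for k in recognise(n,c)])
"
```

```text
t 57.35 pos [664.8 185.1 188.1] yaw 100.0 ydir [ 0.696  0.123 -0.707] open 13.7 F [ 0.1  0.6 -3.4]
lip [498.2 155.7  48.9] from dish 14.0 tilt 45.0 joints [ 11. -10. 104.  -1.  41. -88.]
floor y=-0.000 x + 0.000 z + -8.2 n 37495 tilt deg (lip down +) 0.0 rms 0.68
nut1 []
nut1 []
biscuit1 [([118, 133], 0.56, [677, 29, 82])]
biscuit1 [([240, 247], 0.69, [510, 130, 74]), ([221, 247], 0.67, [511, 172, 76]), ([240, 234], 0.48, [538, 126, 88]), ([230, 254], 0.44, [496, 154, 66])]
```

>>> {"method": "carry_out", "body": {"deltas": [{"travel":[0,-0.47,-0.03],"rotation":[-1.25,0,0]},{"travel":[0,-0.47,-0.03],"rotation":[-1.25,0,0]},{"travel":[0,-0.47,-0.03],"rotation":[-1.25,0,0]},{"travel":[0,-0.47,-0.03],"rotation":[-1.25,0,0]},{"travel":[0,-0.47,-0.03],"rotation":[-1.25,0,0]},{"travel":[0,-0.47,-0.03],"rotation":[-1.25,0,0]},{"travel":[0,-0.47,-0.03],"rotation":[-1.25,0,0]},{"travel":[0,-0.47,-0.03],"rotation":[-1.25,0,0]},{"travel":[0,-0.47,-0.03],"rotation":[-1.25,0,0]},{"travel":[0,-0.47,-0.03],"rotation":[-1.25,0,0]},{"travel":[0,-0.47,-0.03],"rotation":[-1.25,0,0]},{"travel":[0,-0.47,-0.03],"rotation":[-1.25,0,0]},{"travel":[0,-0.47,-0.03],"rotation":[-1.25,0,0]},{"travel":[0,-0.47,-0.03],"rotation":[-1.25,0,0]},{"travel":[0,-0.47,-0.03],"rotation":[-1.25,0,0]},{"travel":[0,-0.47,-0.03],"rotation":[-1.25,0,0]},{"travel":[0,0,0],"rotation":[0,0,0]},{"travel":[0,0,0],"rotation":[0,0,0]},{"travel":[0,0,0],"rotation":[0,0,0]}]}}

```text
t: 59.28
position: [608.2, 175.1, 235.9]
ee_rot: [[-0.174, 0.893, -0.416], [0.985, 0.158, -0.073], [0.0, -0.422, -0.907]]
wrist_force: [0.3, 0.7, -3.8]
opening: 13.8
```

```bash
python3 -c "
from h import *
s=lip();p=capture('wrist');panpose(p);t=capture('top')
cv2.imwrite('pics/w20.png',np.hstack([cv2.resize(p['frame'],(400,300)),cv2.resize(t['frame'][190:310,160:320],(400,300),interpolation=cv2.INTER_CUBIC)]))
for n in('nut1','biscuit1'):
  for c,ss in((p,s),(t,None)):
    print(n,[(np.round(k['uv']).astype(int).tolist(),round(k['confidence'],2),np.round(world(c,k['uv'],ss)).astype(int).tolist()) for k in recognise(n,c)])
"
```

```text
t 59.28 pos [608.2 175.1 235.9] yaw 100.0 ydir [ 0.893  0.158 -0.422] open 13.8 F [ 0.3  0.7 -3.8]
lip [498.6 155.7  47.3] from dish 14.3 tilt 65.0 joints [ 12. -27. 123.  -6.  19. -84.]
floor y=-0.000 x + -0.001 z + -8.6 n 37601 tilt deg (lip down +) -0.0 rms 0.68
nut1 []
nut1 []
biscuit1 []
biscuit1 [([438, 258], 0.72, [474, -320, 83])]
```

>>> {"method": "carry_out", "body": {"deltas": [{"travel":[0,-0.47,-0.03],"rotation":[-1.25,0,0]},{"travel":[0,-0.47,-0.03],"rotation":[-1.25,0,0]},{"travel":[0,-0.47,-0.03],"rotation":[-1.25,0,0]},{"travel":[0,-0.47,-0.03],"rotation":[-1.25,0,0]},{"travel":[0,0,0],"rotation":[0,0,0]},{"travel":[0,0,0],"rotation":[0,0,0]},{"travel":[0,0,0],"rotation":[0,0,0]}]}}

```text
t: 60.17
position: [591.8, 172.2, 244.5]
ee_rot: [[-0.174, 0.925, -0.337], [0.985, 0.164, -0.059], [0.0, -0.342, -0.94]]
wrist_force: [0.4, -0.5, -3.4]
opening: 14.0
```

```bash
python3 -c "
from h import *
s=lip();p=capture('wrist');t=capture('top');q=capture('scene')
cv2.imwrite('pics/w21.png',np.vstack([np.hstack([cv2.resize(p['frame'],(400,300)),cv2.resize(t['frame'][190:310,160:320],(400,300),interpolation=cv2.INTER_CUBIC)]),cv2.resize(q['frame'][220:370,300:700],(800,300),interpolation=cv2.INTER_CUBIC)]))
for n in('nut1','biscuit1'):
  for c,ss in((p,s),(t,None),(q,None)):
    print(n,[(np.round(k['uv']).astype(int).tolist(),round(k['confidence'],2),np.round(world(c,k['uv'],ss)).astype(int).tolist()) for k in recognise(n,c)])
"
```

```text
t 60.17 pos [591.8 172.2 244.5] yaw 100.0 ydir [ 0.925  0.164 -0.342] open 14.0 F [ 0.4 -0.5 -3.4]
lip [498.7 155.7  46.9] from dish 14.5 tilt 70.0 joints [ 12. -31. 128.  -9.  13. -80.]
nut1 []
nut1 [([248, 280], 0.59, [437, 119, 25])]
nut1 [([403, 293], 0.51, [476, 154, 22])]
biscuit1 []
biscuit1 []
biscuit1 [([384, 315], 0.7, [560, 147, 18]), ([426, 302], 0.61, [479, 212, 21]), ([384, 290], 0.58, [491, 113, 26]), ([403, 294], 0.44, [480, 156, 23])]
```

View pics/w21.png

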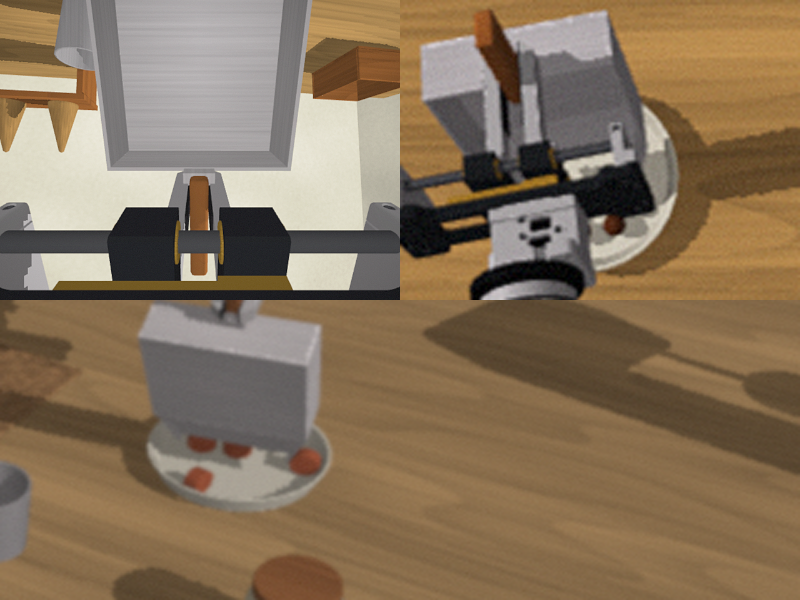

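>>> {"method": "carry_out", "body": {"deltas": [{"travel":[0,-0.4,-1.0],"rotation":[0,0,0]},{"travel":[0,-0.4,-1.1],"rotation":[0,0,0]},{"travel":[0,-0.3,-1.0],"rotation":[0,0,0]},{"travel":[0,1.33,0.17],"rotation":[3.5,0,0]},{"travel":[0,1.33,0.17],"rotation":[3.5,0,0]},{"travel":[0,1.33,0.17],"rotation":[3.5,0,0]},{"travel":[0,1.33,0.17],"rotation":[3.5,0,0]},{"travel":[0,1.33,0.17],"rotation":[3.5,0,0]},{"travel":[0,1.33,0.17],"rotation":[3.5,0,0]},{"travel":[0,1.33,0.17],"rotation":[3.5,0,0]},{"travel":[0,1.33,0.17],"rotation":[3.5,0,0]},{"travel":[0,0,0],"rotation":[0,0,0]}]}}

```text
t: 61.62
position: [675.5, 186.6, 209.8]
ee_rot: [[-0.174, 0.659, -0.732], [0.985, 0.116, -0.129], [-0.0, -0.743, -0.669]]
wrist_force: [0.3, -0.1, -2.9]
opening: 13.5
```

```bash
python3 -c "
from h import *
s=lip()"
```

```text
t 61.62 pos [675.5 186.6 209.8] yaw 100.0 ydir [ 0.659  0.116 -0.743] open 13.5 F [ 0.3 -0.1 -2.9]
lip [502.  156.   79.7] from dish 17.7 tilt 42.0 joints [ 11.  -7.  98.  -1.  48. -88.]
```

Good; finish levelling, then raise.

>>> {"method": "carry_out", "body": {"deltas": [{"travel":[0,1.33,0.17],"rotation":[3.5,0,0]},{"travel":[0,1.33,0.17],"rotation":[3.5,0,0]},{"travel":[0,1.33,0.17],"rotation":[3.5,0,0]},{"travel":[0,1.33,0.17],"rotation":[3.5,0,0]},{"travel":[0,1.33,0.17],"rotation":[3.5,0,0]},{"travel":[0,1.33,0.17],"rotation":[3.5,0,0]},{"travel":[0,1.33,0.17],"rotation":[3.5,0,0]},{"travel":[0,1.33,0.17],"rotation":[3.5,0,0]},{"travel":[0,1.33,0.17],"rotation":[3.5,0,0]},{"travel":[0,1.33,0.17],"rotation":[3.5,0,0]},{"travel":[0,1.33,0.17],"rotation":[3.5,0,0]},{"travel":[0,1.33,0.17],"rotation":[3.5,0,0]},{"travel":[0,0,0],"rotation":[0,0,0]},{"travel":[0,-2.5,0],"rotation":[0,0,0]},{"travel":[0,-3,0],"rotation":[0,0,0]},{"travel":[0,0,0],"rotation":[0,0,0]}]}}

```text
t: 62.95
position: [718.1, 194.7, 121.8]
ee_rot: [[-0.174, 0.017, -0.985], [0.985, 0.003, -0.174], [0.0, -1.0, -0.017]]
wrist_force: [0.9, 0.8, -1.1]
opening: 13.6
```

```bash
python3 -c "
from h import *
s=lip();panpose(capture('wrist'))
t=capture('top');q=capture('scene');cv2.imwrite('pics/s22.png',q['frame'])
for n in('nut1','biscuit1'):
  for c,ss in((t,None),(q,None)):
    print(n,[(np.round(k['uv']).astype(int).tolist(),round(k['confidence'],2),np.round(world(c,k['uv'],ss)).astype(int).tolist()) for k in recognise(n,c)])
k=place_of('mat',t)
print('mat',[(a['uv'],a['confidence'],np.round(world(t,a['uv'],z=2))) for a in k[:2]])
hsv=cv2.cvtColor(t['frame'],cv2.COLOR_BGR2HSV)
cv2.imwrite('pics/matcrop.png',t['frame'][190:340,310:420])
print(hsv[260,360],hsv[240,345],hsv[300,360],hsv[320,360],hsv[200,330])
"
```

```text
t 62.95 pos [718.1 194.7 121.8] yaw 100.0 ydir [ 0.017  0.003 -1.   ] open 13.6 F [ 0.9  0.8 -1.1]
lip [503.1 156.6 139.4] from dish 18.9 tilt 1.0 joints [ 11.  30.  52.  -0.  97. -89.]
floor y=0.001 x + 0.001 z + -7.3 n 37472 tilt deg (lip down +) 0.1 rms 0.68
nut1 [([234, 284], 0.56, [430, 151, 22]), ([251, 276], 0.49, [449, 115, 3]), ([457, 322], 0.46, [327, -372, 30]), ([246, 277], 0.44, [445, 122, 28]), ([222, 276], 0.42, [448, 178, 28])]
nut1 []
biscuit1 [([455, 255], 0.61, [475, -341, 140]), ([237, 268], 0.44, [467, 145, 22])]
biscuit1 []
mat [([356.7, 257.5], 0.74, array([ 488., -144.,    2.]))]
[ 15 156 163] [ 16 161 170] [ 18 143 182] [ 17 142 181] [ 18 144 133]
```

>>> {"method": "carry_out", "body": {"deltas": [{"travel":[0,-0.5,0],"rotation":[0,4,0]},{"travel":[0,0,0],"rotation":[0,4,0]},{"travel":[0,0,0],"rotation":[0,4,0]},{"travel":[0,0,0],"rotation":[0,3.5,0]},{"travel":[-1.5,0,0.4],"rotation":[0,0,0]},{"travel":[-3,0,0.9],"rotation":[0,0,0]},{"travel":[-3,0,0.9],"rotation":[0,0,0]},{"travel":[-3,0,0.9],"rotation":[0,0,0]},{"travel":[-3,0,0.9],"rotation":[0,0,0]},{"travel":[-3,0,0.9],"rotation":[0,0,0]},{"travel":[-3,0,0.9],"rotation":[0,0,0]},{"travel":[-3,0,0.9],"rotation":[0,0,0]},{"travel":[-3,0,0.9],"rotation":[0,0,0]},{"travel":[-3,0,0.9],"rotation":[0,0,0]},{"travel":[-3,0,0.9],"rotation":[0,0,0]},{"travel":[-2.5,0,0.8],"rotation":[0,0,0]},{"travel":[-1.1,0,0.4],"rotation":[0,0,0]},{"travel":[0,0,0],"rotation":[0,0,0]},{"travel":[0,0,0],"rotation":[0,0,0]}]}}

```text
t: 64.93
position: [574.8, -145.0, 117.2]
ee_rot: [[0.096, 0.0, -0.995], [0.995, 0.002, 0.096], [0.002, -1.0, 0.0]]
wrist_force: [0.1, 0.3, -3.5]
opening: 13.6
```

```bash
python3 -c "
from h import *
s=st();panpose(capture('wrist'))
t=capture('top');q=capture('scene')
P=t['frame'][215:310,185:285];Q=q['frame'][255:345,340:460]
cv2.imwrite('pics/v16.png',np.hstack([cv2.resize(P,(400,380),interpolation=cv2.INTER_CUBIC),cv2.resize(Q,(400,380),interpolation=cv2.INTER_CUBIC)]))
for n in('nut1','biscuit1'):
  for c,ss in((t,None),(q,None)):
    print(n,[(np.round(k['uv']).astype(int).tolist(),round(k['confidence'],2),np.round(world(c,k['uv'],ss)).astype(int).tolist()) for k in recognise(n,c)])
"
```

```text
t 64.93 pos [ 574.8 -145.   117.2] yaw 84.5 ydir [ 0.     0.002 -1.   ] open 13.6 F [ 0.1  0.3 -3.5]
floor y=0.001 x + 0.002 z + -7.3 n 37548 tilt deg (lip down +) 0.1 rms 0.68
nut1 [([221, 275], 0.6, [451, 181, 28]), ([249, 273], 0.47, [454, 116, 25]), ([459, 323], 0.46, [327, -377, 30])]
nut1 [([416, 291], 0.37, [454, 178, 23])]
biscuit1 [([238, 269], 0.68, [464, 142, 20]), ([239, 232], 0.6, [553, 138, 32]), ([206, 269], 0.44, [466, 217, 31])]
biscuit1 [([384, 287], 0.67, [493, 113, 37]), ([429, 304], 0.63, [477, 219, 19]), ([383, 314], 0.6, [564, 146, 23]), ([226, 303], 0.55, [699, -193, 8]), ([404, 291], 0.41, [466, 151, 21]), ([227, 200], 0.22, [489, -341, 133])]
```

View pics/v16.png

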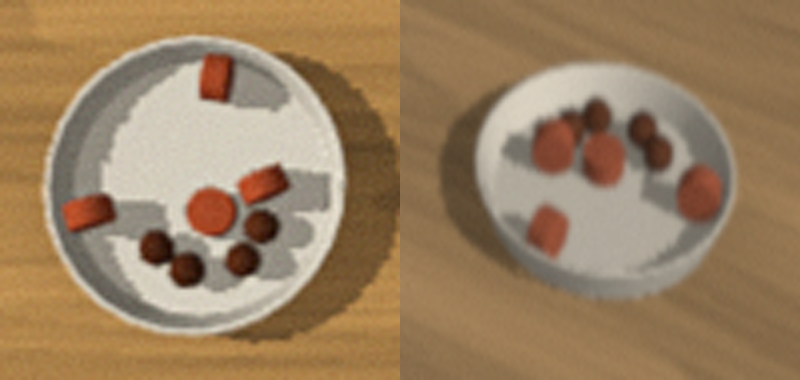

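>>> {"method": "carry_out", "body": {"deltas": [{"travel":[-0.9,2,-0.3],"rotation":[0,0,0]},{"travel":[0,3,0],"rotation":[0,0,0]},{"travel":[0,3,0],"rotation":[0,0,0]},{"travel":[0,2,0],"rotation":[0,0,0]},{"travel":[0,1,0],"rotation":[0,0,0]},{"travel":[0,0,0],"rotation":[0,0,0]},{"travel":[0,0,0],"rotation":[0,0,0]},{"travel":[0,0,0],"rotation":[0,0,0]}]}}

```text
t: 65.95
position: [578.6, -155.2, 9.8]
ee_rot: [[0.095, 0.004, -0.995], [0.995, -0.001, 0.095], [-0.001, -1.0, -0.004]]
wrist_force: [-0.1, -0.0, -3.0]
opening: 13.6
```

>>> {"method": "carry_out", "body": {"deltas": [{"travel":[0,0.4,0],"rotation":[0,0,0]},{"travel":[0,0.25,0],"rotation":[0,0,0]},{"travel":[0,0,0],"rotation":[0,0,0]},{"travel":[0,0,0],"rotation":[0,0,0]},{"travel":[0,0,0],"rotation":[0,0,0]},{"travel":[0,0,0],"rotation":[0,0,0]}]}}

```text
t: 66.45
position: [577.0, -154.9, 1.4]
ee_rot: [[0.095, 0.0, -0.995], [0.995, -0.0, 0.095], [-0.0, -1.0, -0.0]]
wrist_force: [-0.3, 0.7, -3.2]
opening: 13.7
```

Still carrying the pan's weight; down a little more.

>>> {"method": "carry_out", "body": {"deltas": [{"travel":[0,0.15,0],"rotation":[0,0,0]},{"travel":[0,0,0],"rotation":[0,0,0]},{"travel":[0,0,0],"rotation":[0,0,0]},{"travel":[0,0,0],"rotation":[0,0,0]}]}}

```text
t: 66.78
position: [577.4, -155.0, 0.1]
ee_rot: [[0.095, 0.001, -0.995], [0.995, -0.0, 0.095], [-0.0, -1.0, -0.001]]
wrist_force: [0.7, -0.9, -1.3]
opening: 13.7
```

Touching. Release and retreat.

>>> {"method": "carry_out", "body": {"deltas": [{"travel":[0,0,0],"rotation":[0,0,0]},{"travel":[0,0,0],"rotation":[0,0,0]},{"travel":[0,0,0],"rotation":[0,0,0]},{"travel":[0,0,0],"rotation":[0,0,0]},{"travel":[0,0,0],"rotation":[0,0,0]},{"travel":[0,0,0],"rotation":[0,0,0]},{"travel":[0,0,0],"rotation":[0,0,0]},{"travel":[0,0,0],"rotation":[0,0,0]},{"travel":[0,-2,0],"rotation":[0,0,0]},{"travel":[0,-4,0],"rotation":[0,0,0]},{"travel":[0,-4,0],"rotation":[0,0,0]},{"travel":[0,-4,0],"rotation":[0,0,0]},{"travel":[0,0,0],"rotation":[0,0,0]},{"travel":[0,0,0],"rotation":[0,0,0]},{"travel":[0,0,0],"rotation":[0,0,0]}], "jaw": 0.7}}

```text
t: 68.03
position: [576.6, -154.7, 139.2]
ee_rot: [[0.095, -0.0, -0.995], [0.995, 0.0, 0.095], [0.0, -1.0, 0.0]]
wrist_force: [-0.5, -0.7, -1.2]
opening: 65.6
```

```bash
python3 -c "
from h import *
s=st();p=capture('wrist');t=capture('top');q=capture('scene')
for n in ('pan','pan_grip'):
  for c,ss in ((p,s),(t,None)):
    for k in place_of(n,c)[:1]:print(n,round(k['confidence'],2),np.round(world(c,k['uv'],ss),1))
W,D=wcloud(p,s);m=(D>0)&(abs(W[...,0]-490)<50)&(abs(W[...,1]+146)<50)&(W[...,2]<20)
P=W[m];w=np.linalg.lstsq(np.c_[P[:,:2],np.ones(len(P))],P[:,2],rcond=None)[0];print('floor slope',np.round(w[:2],4),'mean z',P[:,2].mean())
for n in('nut1','biscuit1'):
  for c,ss in((t,None),(q,None)):
    print(n,[(np.round(k['uv']).astype(int).tolist(),round(k['confidence'],2),np.round(world(c,k['uv'],ss)).astype(int).tolist()) for k in recognise(n,c)])
stickcol(q,None,481,-345,30,range(90,210,25))
print(red(t,z=20))
"
```

```text
t 68.03 pos [ 576.6 -154.7  139.2] yaw 84.5 ydir [-0.  0. -1.] open 65.6 F [-0.5 -0.7 -1.2]
pan 0.74 [ 489.5 -147.4    7.5]
pan 0.6 [433.9 -92.1 553.8]
pan_grip 0.94 [ 587.4 -158.4   72.6]
pan_grip 0.95 [ 551.2 -133.9  283.4]
floor slope [-0.001  -0.0004] mean z 7.196607916526597
nut1 [([223, 275], 0.65, [451, 176, 25]), ([234, 282], 0.45, [434, 153, 24]), ([247, 277], 0.41, [445, 120, 28]), ([250, 271], 0.37, [459, 115, 23])]
nut1 [([400, 282], 0.57, [446, 132, 24]), ([411, 283], 0.49, [438, 156, 26]), ([417, 291], 0.43, [454, 179, 22])]
biscuit1 [([208, 267], 0.52, [469, 211, 34]), ([248, 263], 0.52, [478, 117, 34]), ([239, 267], 0.44, [469, 140, 19])]
biscuit1 [([403, 291], 0.68, [468, 151, 21]), ([382, 312], 0.57, [564, 143, 26]), ([381, 288], 0.55, [494, 107, 31]), ([426, 300], 0.54, [482, 212, 31]), ([261, 200], 0.18, [271, -405, -2])]
90 18 mean [ 485.7 -342.2] y [-350.6 -337.8] x [479.8 490.1]
115 19 mean [ 486.6 -341.8] y [-349.6 -337. ] x [481.3 492.6]
140 18 mean [ 487.1 -341.6] y [-349.3 -336.3] x [480.4 492.5]
165 22 mean [ 486.8 -340.5] y [-348.6 -336.3] x [480.9 492.9]
[(array([239., 234.]), np.int32(71), array([548.6, 141.9,  20. ])), (array([250., 261.]), np.int32(67), array([483.4, 114.4,  20. ])), (array([238., 268.]), np.int32(98), array([467.4, 144.1,  20. ])), (array([206., 268.]), np.int32(71), array([469.3, 218.4,  20. ]))]
```

```bash
python3 -c "
from h import *
t=capture('top');print([r[0].tolist()+r[2].tolist() for r in red(t,z=20)]);print(sign_off())"
```

```text
[[239.0, 234.0, 549.1, 141.7, 20.0], [250.0, 261.0, 483.5, 113.7, 20.0], [237.0, 268.0, 467.9, 144.2, 20.0], [207.0, 268.0, 469.2, 217.9, 20.0]]
the job is handed in; nothing more can be done
None
```

I handed the job in at about 68 s of the 210 s allowed; the hand-in gave no verdict.

**What I did:** All four ginger buttons went into the pan. I stirred four rounds of about 5 cm, stood the stick back in its hole in the crock, and carried the pan level to the dish. With the lip about 47–63 mm above the counter (20–35 mm above the rim) and about 15 mm from the dish centre, I tipped it to 70°. Then I set the empty pan back on its mat and let go.

**Last checks:**
- **Buttons and nuts:** all four buttons and four nuts were in the dish. The outermost buttons were about 67 mm from its centre, and the button positions did not change between the last two pictures. Three of the buttons stand on edge.
- **Pan:** upright and level on the mat, within a few millimetres of its starting place.
- **Stick:** in the crock's hole, leaning about 2.5°.
- **Gripper:** open and clear of everything.

**What went wrong or disagreed:**
- **Fingertips:** they ended about 38 mm short of the stated TCP. The first grasps at a button closed on nothing; I allowed for the offset after that.
- **Forces:** one button met the spout ramp while being lowered, and the wrist force reached about 34 N.
- **Stirring:** the fingers held the stick by its end knob, so it leaned up to about 5° while stirring. The sweep towards the spout (−x) was marginal, so I added an extra move that way afterwards.

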